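# Clamp the skewer rack under the grill stand's screw

## Robot

A 7-joint arm with a two-finger parallel gripper is mounted at the origin on the work surface. World frame = base frame: x ahead of the robot, y to its left, z up, the work surface at z = 0. Lengths are in m, angles in rad, forces in N, time in s.
With the tool pointing down it reaches from about 0.4 to 0.85 m from the base axis. Payload 10.4 kg.
Tool frame: the origin (TCP) lies between the finger pads; the fingertips stand ahead of it and the grasp point (between the pads) is the TCP (r.tips_ahead is the y of the fingertips in the tool frame, in m); y points along the fingers, x is the direction in which the jaws open and shut, and the axes are right-handed (so a half turn about y gives the same grasp; the last joint's range is limited). The gripper opens to 85 mm and grips with 20 to 120 N. Pads are 22 mm wide; open, the fingers measure 114 mm over their backs; the gripper's body (76 mm by 85 mm) begins 54 mm behind the grasp point. The pads swing forward as they close: fully open they stand 13 mm farther back than shut.
Start: joints at [-1.252, 0.332, -0.065, 1.46, 0.022, 1.35, -0.088], TCP at [0.209, 0.589, 0.25] pointing down, gripper open.
Joint ranges: [-2.6, 2.6], [-0.5, 2.12], [-1.47, 1.34], [0.16, 2.42], [-1.27, 4.41], [0.06, 2.06], [-2.6, 2.6]. Speed limits (rad/s): [2.22, 2.22, 2.79, 2.79, 3.14, 3.14, 3.14].

## Interface

Orientations are given as a 3x3 rotation matrix whose columns are the frame's x, y, z axes.
In Python, from station import sensors, viewer, workorder, r gives the robot as it stands.
- The arm moves only by the tool move_arm, never from a script. Its argument "series" is a list of rows, each a list of 6 numbers: the shift along the tool's x, y, z in units of 30 mm (1.0 is 30 mm), then the turn, a rotation vector about the tool's x, y, z in units of 6 degrees (1.0 is 6 degrees). In form: [[tx, ty, tz, rx, ry, rz], ...]. A call has exactly 5 rows; each row shifts and turns the commanded pose from where the row before left it, along the tool's axes as they then stand; what a row does not reach is not made up. A row lasts 1/10 s, in which the tool goes at most 50 mm and 8.59 degrees, less where a joint would pass 70% of its speed; a pose out of reach is approached as far as the arm can. A call is refused whole if a number of a shift passes 1 or a number of a turn 1, either way. A call with a gripper value outside its range is refused whole. "hand" is the opening, from -1 (shut) to 1 (fully open), set as the call begins (left out, the last holds). The fingers move at their own pace and stop on an object; "force" is the grip in N (left out, the last holds). Time passes only in rows, so rows that do not move let the fingers close, or fill a call up. It gives the time, the measured TCP pose, the force and the opening at its end, in the units of the state.
- sensors.sense(): the state, without advancing time (a new reading comes with each control period).
- viewer.read_camera(name): name is "side" or "top" or "wrist"; returns (picture, depth): 400x640x3 uint8, red, green, blue; 400x640 float32, m along the optical axis (not along the pixel's ray), 0 where there is no reading.
- viewer.camera_model(name): a dict with "fov_y" (degrees; the focal length in pixels is half the picture's height over the tangent of half this angle, whatever the lens; pixels are square), "cx", "cy" (the principal point, pixels), "world_to_cam" (4x4, takes a point from world to camera coordinates). Camera axes: x right, y down, z forward; pixel columns grow to the right and rows downward; lengths in m; the calibration is good to about 2 mm. A picture is of the moment at which its call begins: read the wrist's pose just before it. camera_model takes no time and is no camera call; for the wrist camera it gives the pose at the moment of the call.
- workorder.sign_off(): hands the job in, once; it reports no verdict.
The state is a dict: "time": time; "joint_pos": joint angles; "dq": joint speeds; "joint_efforts": joint torques, N m; "tcp_pos": TCP position; "eef_rot": TCP orientation; "wrist_force": force on the tool from outside, world axes, zero at the start; "ft_torque": the same for the moment, N m; "width": finger opening in m.
Only numpy, scipy, OpenCV 4.12 (cv2) and the standard library are available. Lean on these libraries where they do the work, as an engineer would, in place of code of your own. Each camera call takes 0.05 s, during which the arm holds its last target.

## Task

Fix the skewer rack to the table with the grill stand's screw clamp: bring the rack's bare end flat under the clamp's rubber nose, with its long back edge against the upright stop and the dark round spot below the nose. Then wind the crank clockwise until the nose just meets the plate and snug it gently by about a third of a turn more, no harder, and let go. Leave the dish, the green box and the skewers where they are.

Things in the scene. Friction and masses are not known exactly. Their poses are not given: they have to be found in the camera images.
- rack: Loose stainless skewer rack, 0.6 kg. Base plate 70 (x) x 230 (y) x 8 mm; origin: centre of its underside. A comb wall along y at x = 0, 10 mm thick, runs from y = -50 to +70, top 78 mm up, with 4 slots (8 wide, 16 deep) near its ends, plain from y = -20 to +40. The plate is bare from y = -115 to -50: the end to be clamped. The back edge is the long edge at x = +35.
- rack_spot (a point): Centre of the dark round spot (32 mm across) on the top of the rack's bare end, at (0, -92, 8) mm in the rack's frame. The nose should come down here.
- rack_grip (a point): Middle of the plain part of the comb wall, 20 mm below its top, at (0, 10, 58) mm in the rack's frame; near the rack's centre of mass. Pinch the 10 mm wall here along the rack's x.
- clamp: Dark steel screw clamp with the grill stand's post, fixed. Origin: on the table below where the nose meets the work. Stop: a column 60 mm wide (y -30 to +30), 140 high, its face at x = +35 mm looking to -x. A sloping arm holds the spindle's nut at about (-35, 0, 81). The spindle's axis passes (0, 0, 20) and leans 30 degrees to -x: upward direction (-0.5, 0, 0.866).
- grate (a point): Middle of the near edge of the grill grate (bars) overhead, at (-15, -105, 284) mm in the clamp's frame; the grate spans x = -15 to +165 and y = -225 to +15 there. It keeps a vertical tool from following the crank round: come to the crank tilted, along or nearly along the leaning spindle axis, from the clamp's -x side.
- seat (a point): Where rack_spot should lie: 8 mm above the clamp's origin, axes as clamp. With the rack parallel to the clamp (rack y = clamp y) and rack_spot here, the back edge just touches the stop, and the comb wall ends 12 mm (in y) from the column's side.
- crank (a joint): Crank angle, rad: grows clockwise seen from above; 2.55 mm of screw per rad (16 mm a turn), lowering the nose. 0 = fully back, 16.5 = end; meets the plate near 11.0. Stays where left. Friction 0.22 N m (4.5 N at the knob), plus 0.0026 N m per N of clamping. At 0 the knob is uphill, 50 mm off the axis along (0.866, 0, 0.5) in the clamp's frame; at pi/2 it is towards the clamp's -y.
- knob_grip (a point): Where to pinch the crank's knob: on the centre line of its free-spinning black sleeve, 16 mm thick, 42 mm long, parallel to the spindle; 14 mm below the sleeve's end and 32 mm above the crank's arm. 50 mm off the spindle's axis, and 148 mm up it from nose_ball while the nose is free; travels along it with the screw.
- nose_ball (a point): Centre of the round end (radius 12 mm) of the clamp's rubber nose, on the spindle's axis, 28 mm up it from the meeting point when the crank is at 0. The nose touches the plate when this point is 20 mm above the table. It is springy: about 7.5 N per mm of further screw travel, so a third of a turn after touching gives about 40 N.
- nose: The rubber nose itself, 20 to 24 mm thick; origin at nose_ball, z up the spindle.
- dish: Bystander: white porcelain sauce dish, 84 mm across, 26 mm high, origin at the centre of its underside.
- lunchbox: Bystander: green lidded plastic box, 118 x 168 x 86 mm, origin at the centre of its underside.
- skewer_a: Bystander: flat metal skewer, 4 mm thick, lying along its y, about 260 mm long with a ring at the +y end; origin at the middle of the shaft, underside.
- skewer_b: Bystander: a second such skewer.
Things that resemble listed ones, but are neither listed nor needed, are in the scene too. Leave any yellow look-alike of the rack alone.

How it is judged:
By the outcome, as a careful person would: the job done as asked, in the order asked, and still so for the second after the job is handed in, with the robot touching nothing.
It also fails if it takes over 72 s, if anything falls off the work surface, if the arm or the gripper's body presses on something with over 40 N, if the wrist force passes 120 N, or if a joint passes its speed limit or range.

## Working session

There is one attempt and no reset: what is moved stays moved. The work goes in short steps, Python scripts to look and compute and a tool call to move; the robot and the scene stay as the last step left them, time stands still between calls to the robot, and variables do not carry over. Pictures are saved under pics/ and viewed, and the job is handed in when it is done.

Besides the shell and the picture viewer there is one more tool, called as a command line: name --pt "numbers of a row" for each row, then --argument value for the rest. move_arm: Moves the arm, as the interface text tells. Its arguments: {"type":"object","properties":{"series":{"type":"array"},"hand":{"type":"number"},"force":{"type":"number"}},"required":["series"]}

```bash
ls -la; mkdir -p pics; python3 - <<'E'
from station import sensors, viewer, workorder, r
import cv2,numpy as np
print(sensors.sense()); print([a for a in dir(r) if a[0]!='_'], r.tips_ahead)
for n in ['side','top','wrist']:
    p,d=viewer.read_camera(n); cv2.imwrite(f'pics/{n}0.png',p[:,:,::-1]); np.save(f'pics/{n}0.npy',d)
    m=viewer.camera_model(n); print(n,m)
E
```

```text
total 12
drwxr-xr-x  3 agent agent 4096 Dec  7 16:18 .
drwxr-xr-x 23 root  root  4096 Dec  7 16:18 ..
drwxr-xr-x  2 agent agent 4096 Dec  7 16:18 pics
{'time': 0.0, 'joint_pos': array([-1.25162596,  0.33286489, -0.06466709,  1.46094029,  0.0215911 ,
        1.34991805, -0.08847032]), 'dq': array([-0.00121195, -0.00048255,  0.00024504,  0.00056185,  0.00038715,
        0.00029407, -0.00185982]), 'joint_efforts': array([ 3.22158476e-04, -6.25448084e+01,  4.93094896e-02, -3.91596937e+01,
        1.61531952e-02,  1.01727553e-02,  3.14346300e-05]), 'tcp_pos': array([0.20937384, 0.5885112 , 0.24952069]), 'eef_rot': array([[ 3.35138731e-01, -4.14927890e-04, -9.42168700e-01],
       [ 9.42167700e-01, -1.37441563e-03,  3.35138981e-01],
       [-1.43398990e-03, -9.99998969e-01, -6.96882545e-05]]), 'wrist_force': array([ 0.05810123, -0.69780234,  0.3740967 ]), 'ft_torque': array([-0.00543993, -0.01538723,  0.05431191]), 'width': 0.08539519021034785}
['IKError', 'tips_ahead'] 0.019
side {'fov_y': 48.618384205927626, 'cx': 317.84157819018935, 'cy': 194.00490460102827, 'world_to_cam': array([[ 9.1
[... 324 characters left out ...]
0]])}
top {'fov_y': 42.09066359970808, 'cx': 316.4478879554374, 'cy': 204.41424780752098, 'world_to_cam': array([[-0.03697851, -0.99931422,  0.00191584,  0.00803404],
       [-0.97464864,  0.03564232, -0.22088382,  0.59582977],
       [ 0.22066406, -0.01003523, -0.97529825,  1.7739476 ],
       [ 0.        ,  0.        ,  0.        ,  1.        ]])}
wrist {'fov_y': 59.878890019697685, 'cx': 320.0995346120137, 'cy': 202.42672156953623, 'world_to_cam': array([[ 0.33506748,  0.94219193, -0.00203939, -0.62481037],
       [ 0.90681367, -0.32189697,  0.27216045, -0.03705924],
       [ 0.25577091, -0.09304146, -0.96224972,  0.37912809],
       [ 0.        ,  0.        ,  0.        ,  1.        ]])}
```

View pics/side0.png

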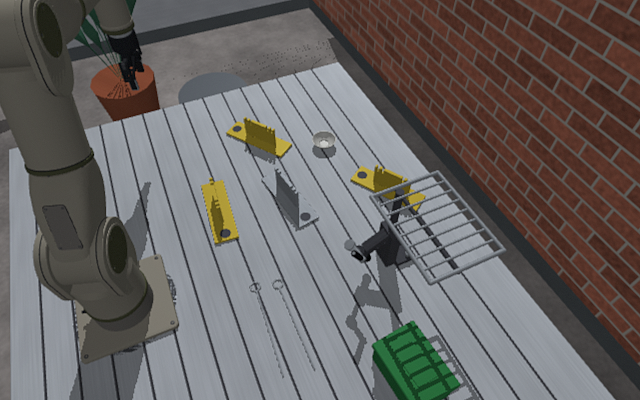

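View pics/top0.png

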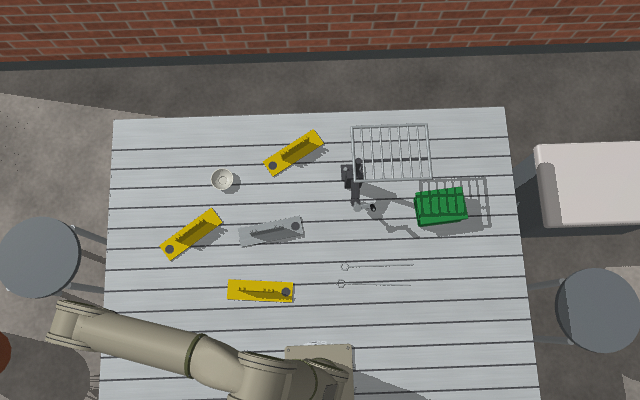

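View pics/wrist0.png

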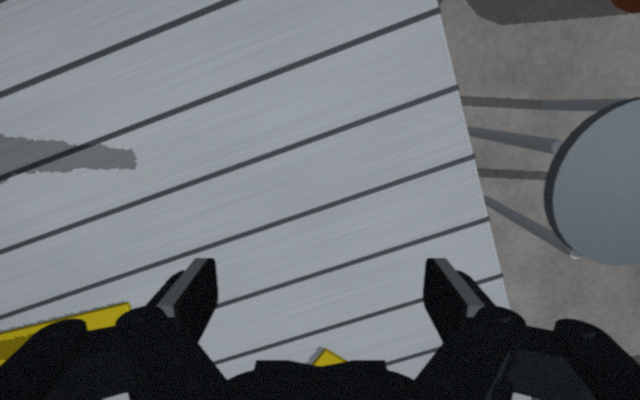

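The silver rack is at top-view (272,231) with its spot at about (295,227). Its three look-alikes at (192,234), (295,152) and (260,291) are yellow, so they're out. The clamp is at about (355,185). Next I'll enlarge these and measure them.

```bash
cat > h.py <<'E'
import numpy as np,cv2
from station import sensors, viewer, workorder, r
def K(m,h=400):
    f=h/2/np.tan(np.radians(m['fov_y'])/2); return f,m['cx'],m['cy']
def cloud(d,m):
    f,cx,cy=K(m); v,u=np.mgrid[0:d.shape[0],0:d.shape[1]]
    P=np.stack([(u-cx)/f*d,(v-cy)/f*d,d],-1)
    T=np.linalg.inv(m['world_to_cam']); W=P@T[:3,:3].T+T[:3,3]; W[d==0]=np.nan; return W
def proj(p,m):
    f,cx,cy=K(m); p=np.atleast_2d(p); c=p@m['world_to_cam'][:3,:3].T+m['world_to_cam'][:3,3]
    return np.c_[f*c[:,0]/c[:,2]+cx,f*c[:,1]/c[:,2]+cy]
def crop(img,u0,v0,u1,v1,s,name):
    cv2.imwrite(name,cv2.resize(img[v0:v1,u0:u1],None,fx=s,fy=s,interpolation=cv2.INTER_CUBIC))
E
python3 - <<'E'
from h import *
t=cv2.imread('pics/top0.png'); s=cv2.imread('pics/side0.png')
crop(t,225,115,445,255,3.6,'pics/tc.png'); crop(s,250,150,520,290,2.9,'pics/sc.png')
for n in ['top','side']:
    m=viewer.camera_model(n); W=cloud(np.load(f'pics/{n}0.npy'),m)
    im=cv2.imread(f'pics/{n}0.png').astype(int)
    sat=im.max(2)-im.min(2)
    # rack points region
    M=(W[...,0]>.3)&(W[...,0]<.62)&(W[...,1]>-.02)&(W[...,1]<.32)&(sat<60)
    pl=W[M&(W[...,2]>.004)&(W[...,2]<.014)]; wl=W[M&(W[...,2]>.03)&(W[...,2]<.09)]
    tb=W[M&(abs(W[...,2])<.004)]
    print(n,len(pl),len(wl),'table z',np.nanmedian(tb[:,2]))
    for nm,q in(('plate',pl),('wall',wl)):
        if len(q)>5:
            c=np.median(q,0); q2=q[np.linalg.norm(q[:,:2]-c[:2],axis=1)<.15]
            print(nm,len(q2),c,q2.min(0),q2.max(0), cv2.minAreaRect(q2[:,:2].astype(np.float32)))
E
```

```text
top 1954 179 table z 7.716470644114626e-05
plate 1456 [0.49011264 0.14252356 0.00689738] [ 0.34045747 -0.00548171  0.00400018] [0.61982679 0.29093608 0.01398547] ((0.48059961199760437, 0.1431715190410614), (0.295454204082489, 0.28009867668151855), 88.17596435546875)
wall 179 [0.51349543 0.16594901 0.06799718] [0.50066059 0.10722538 0.03099597] [0.52971096 0.22475349 0.08704876] ((0.5155424475669861, 0.16644302010536194), (0.013476267457008362, 0.11966361105442047), 8.698907852172852)
side 1081 315 table z -0.000512614393128219
plate 972 [0.5060954  0.11445551 0.00719523] [ 0.3612587  -0.01998614  0.00400347] [0.61891417 0.26420716 0.01395365] ((0.4899681508541107, 0.1226041316986084), (0.28401240706443787, 0.2561485767364502), 88.4480972290039)
wall 311 [0.51396731 0.15847438 0.06448361] [0.50063174 0.10365031 0.03004336] [0.52952684 0.22836628 0.08239886] ((0.5150567293167114, 0.16624103486537933), (0.013114474713802338, 0.12695811688899994), 9.984368324279785)
```

View pics/tc.png

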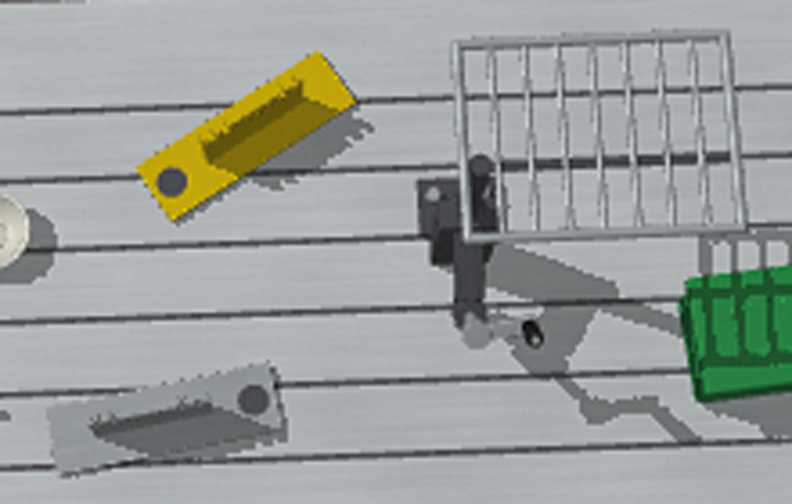

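View pics/sc.png

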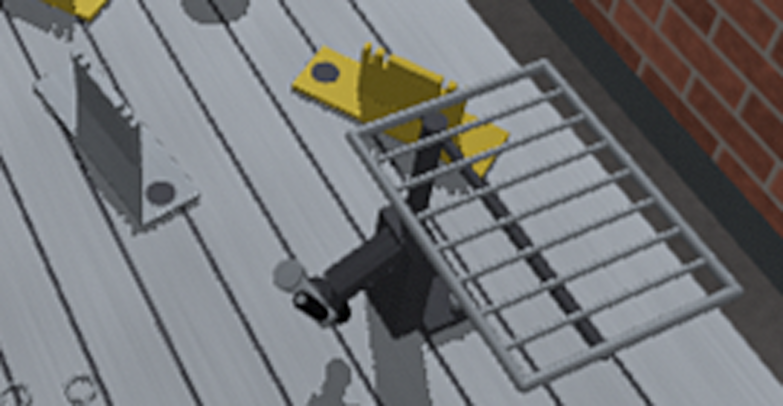

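```bash
python3 - <<'E'
from h import *
for n in ['top','side']:
    m=viewer.camera_model(n); W=cloud(np.load(f'pics/{n}0.npy'),m)
    im=cv2.imread(f'pics/{n}0.png').astype(int)
    def sel(x0,x1,y0,y1,z0,z1): return (W[...,0]>x0)&(W[...,0]<x1)&(W[...,1]>y0)&(W[...,1]<y1)&(W[...,2]>z0)&(W[...,2]<z1)
    # rack
    w=sel(.4,.6,.05,.28,.065,.085); q=W[w][:,:2]; c=q.mean(0); v=np.linalg.svd(q-c)[2][0]; v*=np.sign(v[1]); pr=(q-c)@v
    print(n,'walltop',len(q),c,'yaw',np.degrees(np.arctan2(-v[0],v[1])),'mid',c+v*(pr.min()+pr.max())/2,pr.max()-pr.min())
    dk=sel(.45,.62,.0,.12,-.004,.02)&(im.max(2)<95)&(im.min(2)>40); 
    uv=np.argwhere(dk); print('dark',len(uv), W[dk].mean(0) if len(uv) else '', W[dk].min(0),W[dk].max(0))
    g=sel(.4,1.1,-.5,.1,.265,.305); q=W[g]; print('grate',len(q),np.median(q[:,2]),cv2.minAreaRect(q[:,:2].astype(np.float32)), cv2.boxPoints(cv2.minAreaRect(q[:,:2].astype(np.float32))).round(4).tolist())
    for z0 in np.arange(0.01,.3,.02):
        g=sel(.4,.95,-.3,.05,z0,z0+.02)&((im.max(2)-im.min(2))<60); q=W[g]
        if len(q)>3: print('z %.2f'%z0,len(q),q.min(0)[:2].round(3),q.max(0)[:2].round(3))
E
```

```text
top walltop 98 [0.5146319  0.16837645] yaw 9.646238355804945 mid [0.51486944 0.16697887] 0.1185603021977239
dark 98 [0.51646425 0.06529578 0.00618556] [ 4.70199763e-01  2.92024693e-04 -3.94019313e-03] [0.56494045 0.11994536 0.01925596]
grate 1694 0.2866788856143695 ((0.7084658741950989, -0.25435298681259155), (0.19350358843803406, 0.2517746388912201), 0.21998579800128937) [[0.6111999750137329, -0.12880000472068787], [0.6122000217437744, -0.3806000053882599], [0.8057000041007996, -0.3799000084400177], [0.8047000169754028, -0.12809999287128448]]
z 0.01 353 [ 0.402 -0.297] [0.946 0.049]
z 0.03 16 [ 0.624 -0.179] [ 0.74 -0.12]
z 0.05 18 [ 0.666 -0.177] [ 0.688 -0.119]
z 0.07 22 [ 0.584 -0.166] [ 0.693 -0.119]
z 0.09 99 [ 0.586 -0.166] [ 0.67 -0.12]
z 0.11 114 [ 0.584 -0.179] [ 0.704 -0.119]
z 0.13 208 [ 0.55  -0.205] [ 0.702 -0.119]
z 0.15 27 [ 0.561 -0.205] [ 0.686 -0.128]
z 0.17 24 [ 0.54  -0.206] [ 0.678 -0.149]
z 0.19 7 [ 0.541 -0.198] [ 0.677 -0.148]
z 0.21 6 [ 0.674 -0.156] [ 0.678 -0.146]
z 0.23 6 [ 0.674 -0.155] [ 0.677 -0.145]
z 0.25 9 [ 0.674 -0.157] [ 0.679 -0.143]
z 0.27 905 
[... 542 characters left out ...]
6947327, -0.37880000472068787], [0.8040000200271606, -0.12880000472068787]]
z 0.01 272 [ 0.5  -0.19] [0.901 0.05 ]
z 0.03 108 [ 0.613 -0.181] [0.845 0.047]
z 0.05 94 [ 0.613 -0.181] [0.854 0.034]
z 0.07 93 [ 0.6  -0.18] [0.848 0.025]
z 0.09 243 [ 0.589 -0.181] [ 0.697 -0.123]
z 0.11 244 [ 0.559 -0.181] [ 0.691 -0.12 ]
z 0.13 316 [ 0.551 -0.208] [ 0.703 -0.119]
z 0.15 37 [ 0.552 -0.208] [ 0.689 -0.149]
z 0.17 83 [ 0.541 -0.208] [ 0.693 -0.147]
z 0.19 39 [ 0.674 -0.161] [ 0.692 -0.145]
z 0.21 19 [ 0.674 -0.16 ] [ 0.692 -0.146]
z 0.23 43 [ 0.674 -0.16 ] [ 0.691 -0.145]
z 0.25 33 [ 0.674 -0.16 ] [ 0.688 -0.143]
z 0.27 2065 [ 0.611 -0.3  ] [ 0.805 -0.129]
z 0.29 56 [ 0.615 -0.299] [ 0.799 -0.133]
```

```bash
cat >> h.py <<'E'
from scipy.spatial.transform import Rotation as Ro
def Rtool(yaw_deg,tilt=0):
    # tool down, tool x at world yaw; y=down
    a=np.radians(yaw_deg); x=np.array([np.cos(a),np.sin(a),0]); y=np.array([0,0,-1.]); return np.c_[x,y,np.cross(x,y)]
def to(p,R=None):
    s=sensors.sense(); Rc=s['eef_rot']; d=Rc.T@(np.array(p)-s['tcp_pos'])/.03
    rv=np.zeros(3) if R is None else Ro.from_matrix(Rc.T@R).as_rotvec()/np.radians(6)
    print('t',round(s['time'],2),'tcp',s['tcp_pos'].round(4),'SHIFT',d.round(2),'TURN',rv.round(2)); return d,rv
E
python3 - <<'E'
from h import *
m=viewer.camera_model('wrist');s=sensors.sense()
T=m['world_to_cam'];c=-T[:3,:3].T@T[:3,3]; print('cam in tool',s['eef_rot'].T@(c-s['tcp_pos']),'fwd',s['eef_rot'].T@T[2,:3])
to([.5146,.167,.25]); to([.5146,.167,.25],Rtool(9.7))
m=viewer.camera_model('top'); W=cloud(np.load('pics/top0.npy'),m); im=cv2.imread('pics/top0.png').astype(int)
yel=(im[...,2]>120)&(im[...,0]<70)&(W[...,2]>.003)&(W[...,2]<.1)
n,l,st,ce=cv2.connectedComponentsWithStats(yel.astype(np.uint8))
for i in range(1,n):
    if st[i,4]>30: q=W[l==i]; print('yellow',q.min(0).round(3),q.max(0).round(3),cv2.boxPoints(cv2.minAreaRect(q[:,:2].astype(np.float32))).round(3).tolist())
E
```

```text
cam in tool [ 0.00069098 -0.12390653  0.06753852] fwd [-9.26325807e-04  9.62255957e-01 -2.72144475e-01]
t 0.15 tcp [0.2093 0.5886 0.2497] SHIFT [ -9.83   0.   -14.3 ] TURN [0. 0. 0.]
t 0.15 tcp [0.2093 0.5886 0.2497] SHIFT [ -9.83   0.   -14.3 ] TURN [ 1.000e-02  1.012e+01 -1.000e-02]
yellow [ 0.726 -0.048  0.003] [0.9   0.178 0.089] [[0.7210000157356262, 0.14399999380111694], [0.843999981880188, -0.05000000074505806], [0.9039999842643738, -0.012000000104308128], [0.7799999713897705, 0.18199999630451202]]
yellow [0.427 0.332 0.003] [0.608 0.554 0.09 ] [[0.421999990940094, 0.5149999856948853], [0.5559999942779541, 0.3310000002384186], [0.6140000224113464, 0.37299999594688416], [0.47999998927116394, 0.5569999814033508]]
yellow [0.265 0.082 0.003] [0.35  0.312 0.089] [[0.2619999945163727, 0.0860000029206276], [0.3310000002384186, 0.07999999821186066], [0.3499999940395355, 0.3089999854564667], [0.2809999883174896, 0.3149999976158142]]
```

move_arm --pt "-0.65 0 -0.95 0 0 0" --pt "-0.65 0 -0.95 0 0 0" --pt "-0.65 0 -0.95 0 0 0" --pt "-0.65 0 -0.95 0 0 0" --pt "-0.65 0 -0.95 0 0 0" --hand 1 --force 40

```text
time: 0.65
tcp_pos: [0.3117, 0.4479, 0.2501]
eef_rot: [[0.335, -0.0, -0.942], [0.942, -0.0, 0.335], [-0.0, -1.0, 0.0]]
wrist_force: [-0.0, 0.0, 0.1]
width: 0.0854
```

move_arm --pt "-0.65 0 -0.95 0 0 0" --pt "-0.65 0 -0.95 0 0 0" --pt "-0.65 0 -0.95 0 0 0" --pt "-0.65 0 -0.95 0 0 0" --pt "-0.65 0 -0.95 0 0 0"

```text
time: 1.15
tcp_pos: [0.4132, 0.3083, 0.2502]
eef_rot: [[0.335, -0.0, -0.942], [0.942, 0.0, 0.335], [-0.0, -1.0, 0.0]]
wrist_force: [1.0, 0.6, 0.1]
width: 0.0853
```

move_arm --pt "-0.65 0 -0.95 0 0 0" --pt "-0.65 0 -0.95 0 0 0" --pt "-0.65 0 -0.95 0 0 0" --pt "-0.65 0 -0.95 0 0 0" --pt "-0.65 0 -0.95 0 0 0"

```text
time: 1.65
tcp_pos: [0.5147, 0.1687, 0.2502]
eef_rot: [[0.335, -0.0, -0.942], [0.942, 0.0, 0.335], [0.0, -1.0, 0.0]]
wrist_force: [0.3, 0.7, 0.8]
width: 0.0854
```

move_arm --pt "0 0 0 0 1 0" --pt "0 0 0 0 1 0" --pt "0 0 0 0 1 0" --pt "0 0 0 0 1 0" --pt "0 0 0 0 1 0"

```text
time: 2.15
tcp_pos: [0.5141, 0.1699, 0.2501]
eef_rot: [[0.764, -0.0, -0.645], [0.645, -0.0, 0.764], [-0.0, -1.0, 0.0]]
wrist_force: [-0.3, -0.3, 0.4]
width: 0.0852
```

move_arm --pt "0 0 0 0 1 0" --pt "0 0 0 0 1 0" --pt "0 0 0 0 1 0" --pt "0 0 0 0 1 0" --pt "0 0 0 0 1 0"

```text
time: 2.65
tcp_pos: [0.514, 0.17, 0.2501]
eef_rot: [[0.984, -0.0, -0.177], [0.177, -0.0, 0.984], [-0.0, -1.0, -0.0]]
wrist_force: [-0.0, 0.2, 0.9]
width: 0.085
```

Tracking is tight. Now I'll look with the wrist camera.

```bash
python3 - <<'E'
from h import *
m=viewer.camera_model('wrist'); p,d=viewer.read_camera('wrist'); cv2.imwrite('pics/w1.png',p[:,:,::-1]); np.save('pics/w1.npy',d)
W=cloud(d,m); im=p.astype(int)
def sel(x0,x1,y0,y1,z0,z1): return (W[...,0]>x0)&(W[...,0]<x1)&(W[...,1]>y0)&(W[...,1]<y1)&(W[...,2]>z0)&(W[...,2]<z1)
w=sel(.4,.6,.05,.28,.06,.085); q=W[w][:,:2]
if len(q)>5:
    c=q.mean(0); v=np.linalg.svd(q-c,full_matrices=False)[2][0]; v*=np.sign(v[1]); pr=(q-c)@v
    print('walltop',len(q),c,'yaw',np.degrees(np.arctan2(-v[0],v[1])),'mid',c+v*(pr.min()+pr.max())/2,np.ptp(pr),np.ptp((q-c)@[v[1],-v[0]]),W[w][:,2].max())
g=np.array([.5146,.167,.058]);yw=np.radians(9.7);ya=np.array([-np.sin(yw),np.cos(yw),0]);xa=np.array([np.cos(yw),np.sin(yw),0])
o=g-[0,0,.058]-ya*.01
pts=[o+xa*a+ya*b+np.array([0,0,.008]) for a,b in[(-.035,-.115),(.035,-.115),(.035,.115),(-.035,.115)]]+[o-ya*.092+[0,0,.008],g,o+ya*-.05+[0,0,.078],o+ya*.07+[0,0,.078]]
uv=proj(pts,m); print(uv.round(1).tolist())
v=p[:,:,::-1].copy()
for u in uv: cv2.circle(v,tuple(int(t) for t in u),3,(0,0,255),1)
cv2.imwrite('pics/w1o.png',v)
E
```

```text
walltop 1520 [0.5185818 0.1691623] yaw 9.601187233274983 mid [0.51896451 0.16689985] 0.12001921505901209 0.010003497677428554 0.08072776886067429
[[288.2, 278.7], [348.1, 279.2], [355.2, 69.4], [284.3, 68.7], [318.3, 261.0], [318.7, 184.1], [318.2, 252.3], [319.1, 118.8]]
```

View pics/w1o.png

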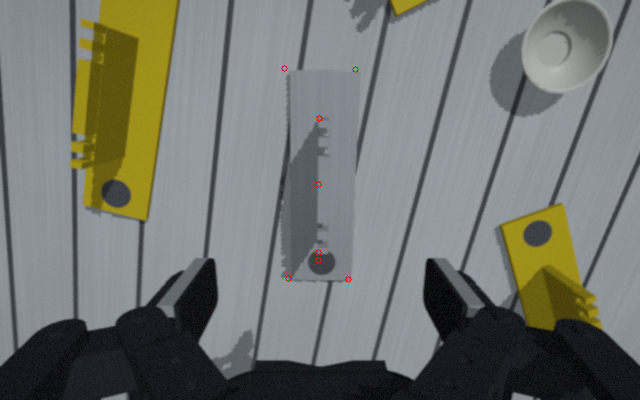

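The outline fits: spot at (321,262), and the wall mid is at (0.517, 0.167) with yaw 9.6°. The yellow look-alikes and the dish are clear of the fingers. Going down to grasp.

```bash
python3 - <<'E'
from h import *
to([.517,.167,.058],Rtool(9.6))
E
```

```text
t 2.7 tcp [0.514  0.17   0.2501] SHIFT [ 0.08  6.4  -0.11] TURN [ 0.    0.03 -0.  ]
```

move_arm --pt "0.08 0 -0.11 0 0.03 0" --pt "0 1 0 0 0 0" --pt "0 1 0 0 0 0" --pt "0 1 0 0 0 0" --pt "0 1 0 0 0 0"

```text
time: 3.2
tcp_pos: [0.5173, 0.1669, 0.1292]
eef_rot: [[0.983, 0.0, -0.181], [0.181, 0.0, 0.983], [0.0, -1.0, 0.0]]
wrist_force: [0.0, 0.7, -0.3]
width: 0.0852
```

move_arm --pt "0 1 0 0 0 0" --pt "0 0.8 0 0 0 0" --pt "0 0.6 0 0 0 0" --pt "0 0 0 0 0 0" --pt "0 0 0 0 0 0"

```text
time: 3.7
tcp_pos: [0.5174, 0.167, 0.0587]
eef_rot: [[0.984, -0.0, -0.179], [0.179, -0.0, 0.984], [-0.0, -1.0, -0.0]]
wrist_force: [0.2, -0.2, -0.3]
width: 0.0853
```

move_arm --pt "0 0 0 0 0 0" --pt "0 0 0 0 0 0" --pt "0 0 0 0 0 0" --pt "0 0 0 0 0 0" --pt "0 0 0 0 0 0" --hand -1 --force 40

```text
time: 4.2
tcp_pos: [0.5172, 0.1673, 0.0585]
eef_rot: [[0.984, 0.0, -0.178], [0.178, 0.0, 0.984], [0.0, -1.0, 0.0]]
wrist_force: [-0.2, 0.1, -0.3]
width: 0.0124
```

move_arm --pt "0 0 0 0 0 0" --pt "0 0 0 0 0 0" --pt "0 0 0 0 0 0" --pt "0 0 0 0 0 0" --pt "0 0 0 0 0 0"

```text
time: 4.7
tcp_pos: [0.5173, 0.1673, 0.0586]
eef_rot: [[0.984, 0.0, -0.178], [0.178, 0.0, 0.984], [0.0, -1.0, 0.0]]
wrist_force: [-1.8, 0.2, 6.7]
width: 0.0097
```

move_arm --pt "0 -0.3 0 0 0 0" --pt "0 -0.2 0 0 0 0" --pt "0 0 0 0 0.56 0" --pt "0 0 0 0 0.55 0" --pt "0 0 0 0 0.55 0"

```text
time: 5.2
tcp_pos: [0.5167, 0.1671, 0.0732]
eef_rot: [[1.0, -0.001, -0.002], [0.002, -0.0, 1.0], [-0.001, -1.0, -0.0]]
wrist_force: [0.2, 0.3, -7.0]
width: 0.01
```

```bash
python3 - <<'E'
from h import *
to([.600,-.048,.070],Rtool(.25)); s=sensors.sense(); print(s['wrist_force'],s['width'])
for n in ['side','top']:
    p,d=viewer.read_camera(n); crop(p[:,:,::-1].copy(),220,100,480,300,3,f'pics/{n}2.png')
E
```

```text
t 5.2 tcp [0.5167 0.1671 0.0732] SHIFT [ 2.76  0.11 -7.18] TURN [ 0.   -0.02 -0.01]
[ 0.16593374  0.32178155 -7.03540547] 0.0099669355084438
```

View pics/side2.png

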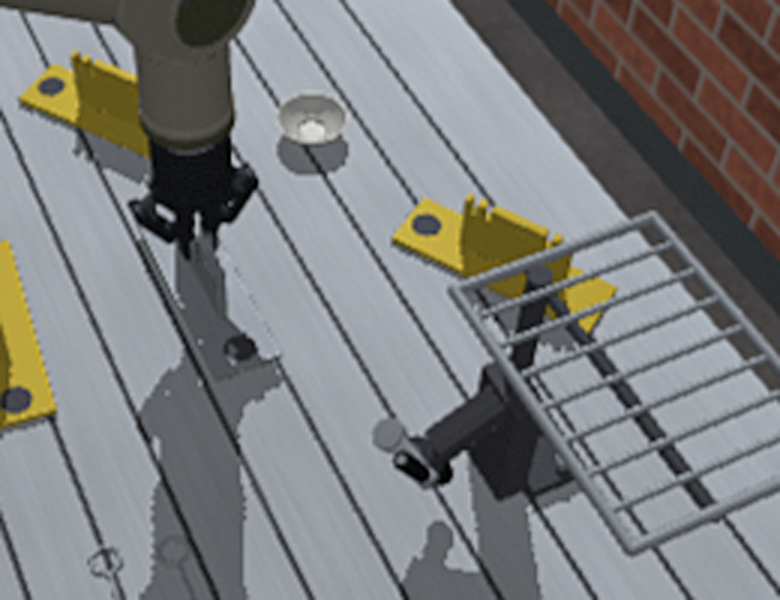

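The rack is held and parallel to the clamp, and the wrist force shows its 0.6 kg. Next I carry it to a point short of the stop.

move_arm --pt "0.3 0 -0.9 0 0 0" --pt "0.3 0 -0.9 0 0 0" --pt "0.3 0 -0.9 0 0 0" --pt "0.3 0 -0.9 0 0 0" --pt "0.3 0 -0.9 0 0 0"

```text
time: 5.8
tcp_pos: [0.5628, 0.0314, 0.0732]
eef_rot: [[1.0, -0.001, -0.007], [0.007, 0.0, 1.0], [-0.001, -1.0, 0.0]]
wrist_force: [0.3, -0.1, -8.0]
width: 0.0096
```

move_arm --pt "0.3 0.1 -0.9 0 0 0" --pt "0.3 0 -0.9 0 0 0" --pt "0.3 0 -0.9 0 -0.02 0" --pt "0.3 0 0 0 0 0" --pt "0 0 0 0 0 0"

```text
time: 6.3
tcp_pos: [0.5998, -0.0492, 0.0702]
eef_rot: [[1.0, 0.0, -0.007], [0.007, -0.0, 1.0], [0.0, -1.0, -0.0]]
wrist_force: [-0.7, 0.5, -7.4]
width: 0.0096
```

```bash
python3 - <<'E'
from h import *
to([.630,-.048,.0595],Rtool(.25)); s=sensors.sense(); print(s['wrist_force'],s['width'])
for n in ['side','top']:
    p,d=viewer.read_camera(n); np.save(f'pics/{n}3.npy',d); cv2.imwrite(f'pics/{n}3f.png',p[:,:,::-1]); crop(p[:,:,::-1].copy(),300,120,460,260,5,f'pics/{n}3.png')
E
```

```text
t 6.3 tcp [ 0.5998 -0.0492  0.0702] SHIFT [1.01 0.36 0.03] TURN [0.   0.02 0.  ]
[-0.67895793  0.47269735 -7.42096894] 0.009644889563539844
```

View pics/side3.png

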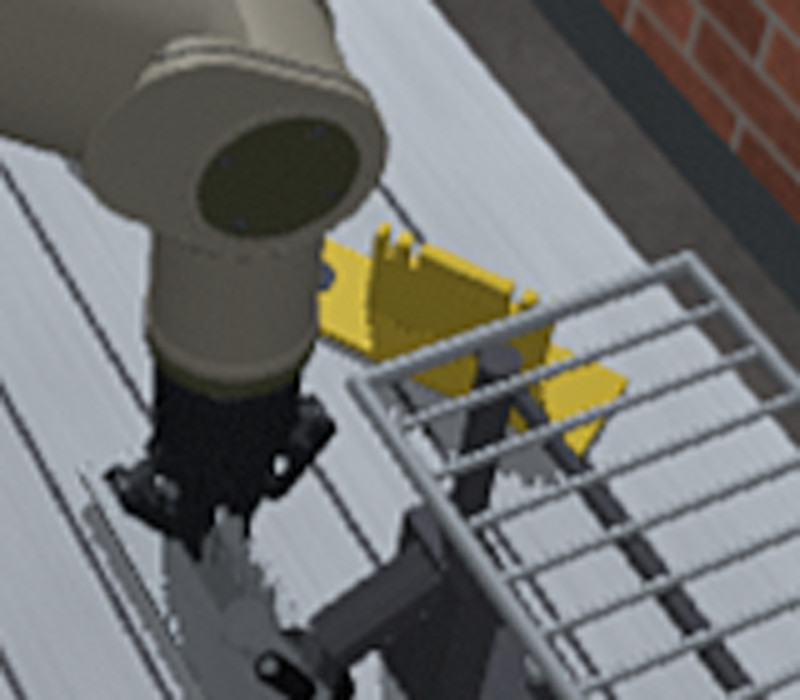

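View pics/top3.png

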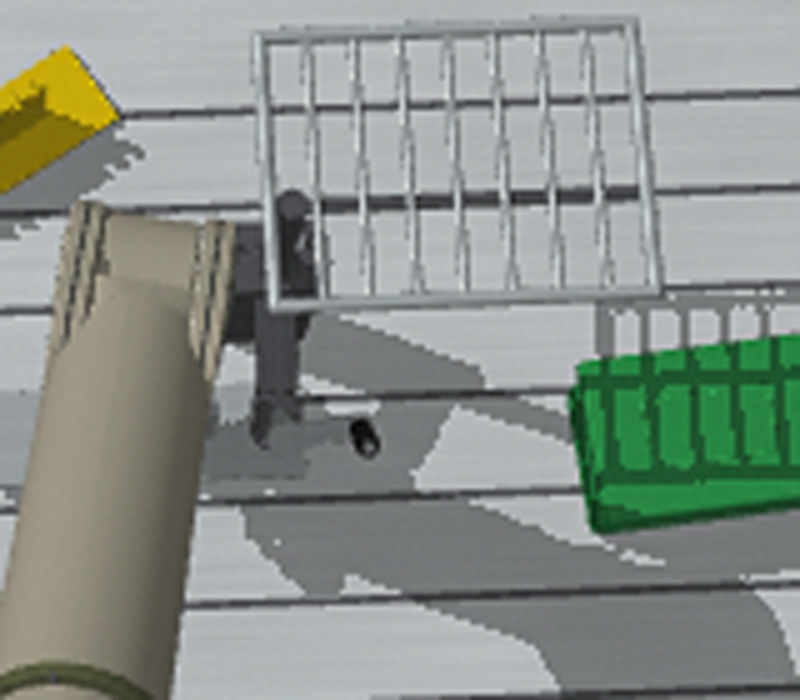

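```bash
python3 - <<'E'
from h import *
for n in ['top','side']:
    m=viewer.camera_model(n); W=cloud(np.load(f'pics/{n}3.npy'),m)
    for z0,z1 in((.1,.2),(.2,.26),(.26,.31),(.31,.36),(.36,.45)):
        g=(W[...,2]>z0)&(W[...,2]<z1)&(W[...,0]>.5)&(W[...,0]<.72)&(W[...,1]>-.13)&(W[...,1]<.1); q=W[g]
        if len(q): print(n,z0,len(q),q.min(0).round(3),q.max(0).round(3))
E
```

```text
top 0.1 39 [ 0.666 -0.13   0.103] [ 0.698 -0.119  0.147]
top 0.26 8 [ 0.622 -0.13   0.279] [ 0.687 -0.129  0.291]
top 0.36 432 [ 0.51  -0.1    0.393] [0.648 0.013 0.45 ]
side 0.1 678 [ 0.535 -0.13   0.1  ] [ 0.693 -0.036  0.2  ]
side 0.2 434 [ 0.555 -0.094  0.2  ] [ 0.635 -0.032  0.26 ]
side 0.26 489 [ 0.556 -0.13   0.26 ] [ 0.711 -0.03   0.31 ]
side 0.31 343 [ 0.557 -0.102  0.31 ] [ 0.631 -0.042  0.36 ]
side 0.36 2075 [ 0.5   -0.106  0.36 ] [ 0.651 -0.006  0.45 ]
```

move_arm --pt "0.4 0.1 0 0 0 0" --pt "0.4 0.1 0 0 0 0" --pt "0.1 0.1 0.04 0 0.02 0" --pt "0 0.05 0 0 0 0" --pt "0 0 0 0 0 0"

```text
time: 6.9
tcp_pos: [0.6255, -0.0465, 0.0594]
eef_rot: [[1.0, -0.001, -0.006], [0.006, 0.0, 1.0], [-0.001, -1.0, 0.0]]
wrist_force: [-0.3, 0.3, -7.5]
width: 0.0095
```

move_arm --pt "0.08 0 -0.04 0 0.01 0" --pt "0.06 0 0 0 0 0" --pt "0.04 0 0 0 0 0" --pt "0 0 0 0 0 0" --pt "0 0 0 0 0 0"

```text
time: 7.4
tcp_pos: [0.6316, -0.0482, 0.0598]
eef_rot: [[1.0, -0.0, -0.004], [0.004, 0.0, 1.0], [-0.0, -1.0, 0.0]]
wrist_force: [-0.7, -0.3, -7.6]
width: 0.0094
```

move_arm --pt "0.04 0 0 0 0 0" --pt "0 0 0 0 0 0" --pt "0.03 0 0 0 0 0" --pt "0 0 0 0 0 0" --pt "0 0 0 0 0 0"

```text
time: 7.9
tcp_pos: [0.6337, -0.0481, 0.0598]
eef_rot: [[1.0, -0.0, -0.004], [0.004, 0.0, 1.0], [-0.0, -1.0, 0.0]]
wrist_force: [0.7, -0.3, -7.7]
width: 0.0096
```

move_arm --pt "0.03 0 0 0 0 0" --pt "0 0 0 0 0 0" --pt "0.03 0 0 0 0 0" --pt "0 0 0 0 0 0" --pt "0 0 0 0 0 0"

```text
time: 8.4
tcp_pos: [0.6348, -0.0481, 0.0595]
eef_rot: [[1.0, -0.002, -0.003], [0.003, 0.0, 1.0], [-0.002, -1.0, 0.0]]
wrist_force: [-5.1, 1.1, -5.9]
width: 0.0098
```

The stop is met at TCP x ≈ 0.6345, with −5 N showing. Now I set it down flat.

move_arm --pt "0 0.03 0 0 0 0" --pt "0 0.02 0 0 0 0" --pt "0.02 0 0 0 0 0" --pt "0 0 0 0 0 0" --pt "0 0 0 0 0 0"

```text
time: 8.9
tcp_pos: [0.6351, -0.048, 0.0589]
eef_rot: [[1.0, -0.002, -0.003], [0.003, 0.001, 1.0], [-0.002, -1.0, 0.001]]
wrist_force: [-11.2, 2.6, 4.4]
width: 0.0095
```

```bash
python3 - <<'E'
from h import *
s=sensors.sense(); print(s['tcp_pos'],s['wrist_force'],s['ft_torque'],s['width'])
for n in ['side','top']:
    p,d=viewer.read_camera(n); np.save(f'pics/{n}4.npy',d); cv2.imwrite(f'pics/{n}4f.png',p[:,:,::-1]); crop(p[:,:,::-1].copy(),310,190,430,280,6,f'pics/{n}4.png')
E
```

```text
[ 0.63506076 -0.04795378  0.05889395] [-11.1669251    2.64708688   4.3782142 ] [ 0.10117829  2.5537756  -0.4760291 ] 0.009455860440120438
```

View pics/side4.png

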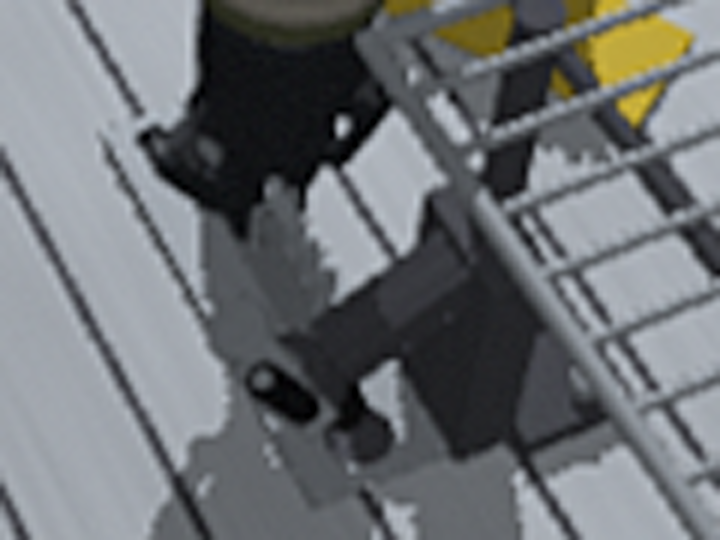

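move_arm --pt "-0.02 0 0 0 0 0" --pt "0 0 0 0 0 0" --pt "0 0 0 0 0 0" --pt "0 0 0 0 0 0" --pt "0 0 0 0 0 0" --hand 0.2

```text
time: 9.5
tcp_pos: [0.6358, -0.0482, 0.0585]
eef_rot: [[1.0, 0.001, -0.004], [0.004, 0.0, 1.0], [0.001, -1.0, 0.0]]
wrist_force: [0.6, 1.0, 0.3]
width: 0.0511
```

move_arm --pt "0 -0.5 0 0 0 0" --pt "0 -1 0 0 0 0" --pt "0 -1 0 0 0 0" --pt "0 -1 0 0 0 0" --pt "0 -1 0 0 0 0"

```text
time: 10.0
tcp_pos: [0.6355, -0.0484, 0.1959]
eef_rot: [[1.0, 0.001, -0.003], [0.003, 0.0, 1.0], [0.001, -1.0, 0.0]]
wrist_force: [-0.1, -0.2, 0.6]
width: 0.0513
```

move_arm --pt "-0.95 -0.3 0 0 0 0" --pt "-0.95 -0.3 0 0 0 0" --pt "-0.95 -0.3 0 0 0 0" --pt "-0.95 -0.3 0 0 0 0" --pt "-0.95 -0.3 0 0 0 0"

```text
time: 10.5
tcp_pos: [0.4919, -0.0491, 0.2396]
eef_rot: [[1.0, 0.001, -0.003], [0.003, 0.0, 1.0], [0.001, -1.0, 0.0]]
wrist_force: [0.1, 0.3, 1.2]
width: 0.0512
```

```bash
python3 - <<'E'
from h import *
s=sensors.sense(); print(s['tcp_pos'],s['joint_pos'])
for n in ['side','top']:
    p,d=viewer.read_camera(n); np.save(f'pics/{n}5.npy',d); cv2.imwrite(f'pics/{n}5f.png',p[:,:,::-1]); crop(p[:,:,::-1].copy(),300,130,430,240,6,f'pics/{n}5.png')
E
```

```text
[ 0.49192189 -0.04906754  0.23960578] [-0.48007327  0.0341416   0.50319164  1.83748856 -0.0176062   1.27308624
  0.03131111]
```

View pics/top5.png

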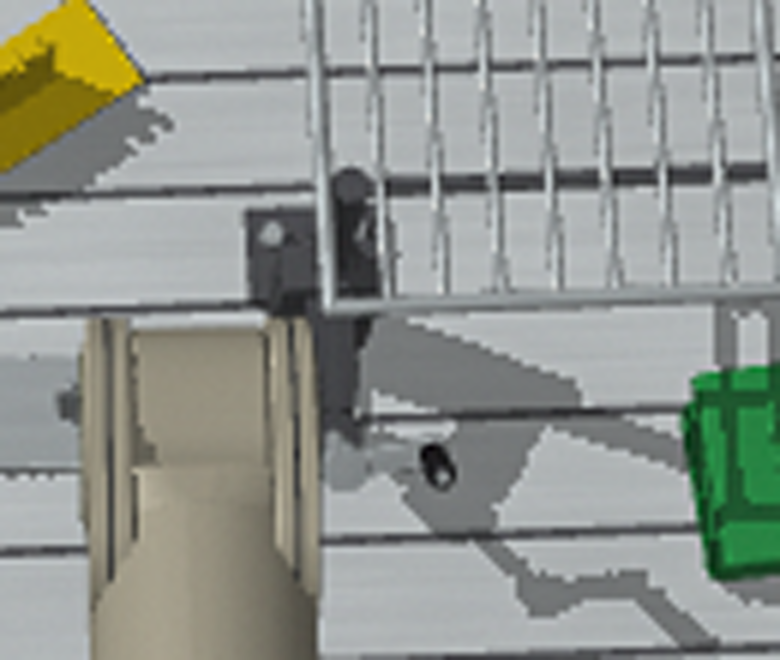

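View pics/side5.png

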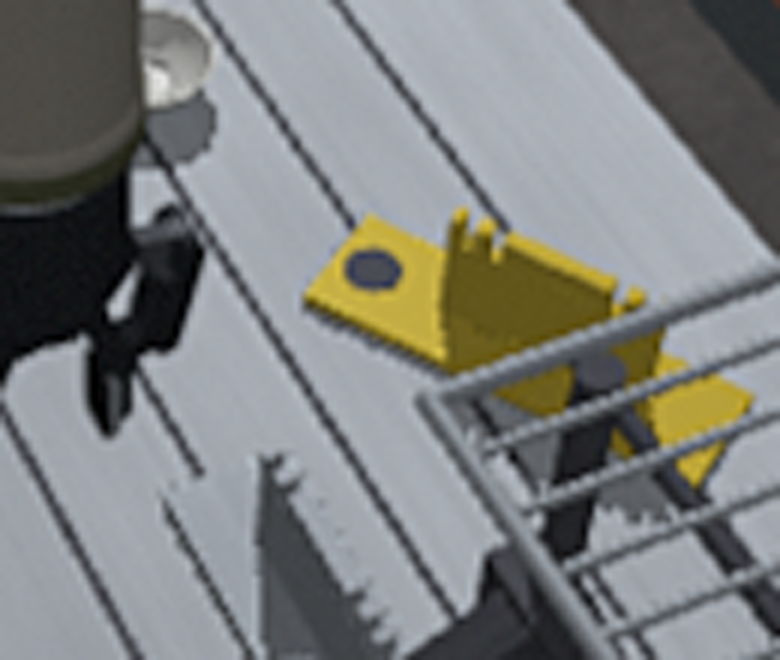

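move_arm --pt "0 0 0 0 0 -1" --pt "0 0 0 0 0 -1" --pt "0 0 0 0 0 -1" --pt "0 0 0 0 0 -1" --pt "0 0 0 0 0 -1" --hand 0.5

```text
time: 11.1
tcp_pos: [0.4936, -0.0488, 0.2396]
eef_rot: [[0.863, 0.505, -0.004], [0.003, 0.003, 1.0], [0.505, -0.863, 0.001]]
wrist_force: [0.3, -0.7, 0.0]
width: 0.0644
```

```bash
cat >> h.py <<'E'
C0=np.array([.6345,-.150,0]); YW=np.radians(.25)
RC=np.array([[np.cos(YW),-np.sin(YW),0],[np.sin(YW),np.cos(YW),0],[0,0,1]])
UP=np.array([-.5,0,.866]); UH=np.array([.866,0,.5])
def c2w(p): return C0+RC@np.array(p)
def w2c(P): return (np.array(P)-C0)@RC
def knob(a,free=True,off=0):
    s=28-2.55*a+148+off
    return c2w((np.array([0,0,20])+UP*s+50*(UH*np.cos(a)+np.array([0,-1,0])*np.sin(a)))/1000)
RT=RC@np.c_[UH,-UP,np.cross(UH,-UP)]
def axc(P): # world -> (s along axis, uphill, -y) mm
    q=w2c(P)*1000-[0,0,20]; return np.stack([q@UP,q@UH,-q[...,1]],-1)
E
python3 - <<'E'
from h import *
print('wrist force etc'); 
for n in ['top','side','wrist']:
    m=viewer.camera_model(n); p,d=viewer.read_camera(n); W=cloud(d,m); im=p.astype(int)
    cv2.imwrite(f'pics/{n}6.png',p[:,:,::-1]); np.save(f'pics/{n}6.npy',d)
    A=axc(W); k=(A[...,0]>135)&(A[...,0]<200)&(np.hypot(A[...,1],A[...,2])>30)&(np.hypot(A[...,1],A[...,2])<70)&(im.max(2)<90)
    q=A[k]
    if len(q): print(n,len(q),q.mean(0).round(1),np.percentile(q,[3,97],axis=0).round(1).tolist(), 'ang',np.median(np.arctan2(q[:,2],q[:,1])))
    nn=(A[...,0]>5)&(A[...,0]<50)&(np.hypot(A[...,1],A[...,2])<20); 
    if nn.sum(): print(' nose',nn.sum(),A[nn].mean(0).round(1),A[nn][:,0].min())
to(knob(np.pi/2,off=90),RT); print(knob(np.pi/2))
E
```

```text
wrist force etc
top 30 [173.7   9.5  47.7] [[145.8, 1.0, 41.3], [191.2, 14.9, 55.3]] ang 1.3589623850314008
 nose 1 [ 28.8   3.4 -10.9] 28.77774118547205
side 85 [167.9   7.9  53. ] [[137.0, 0.5, 42.3], [188.3, 13.8, 57.5]] ang 1.4208618341404313
 nose 30 [31.   2.9  7.2] 22.805239378740897
 nose 185 [30.6  1.  -8.8] 19.771787758563132
t 11.25 tcp [ 0.4923 -0.049   0.2386] SHIFT [ 0.46 -0.06 -5.05] TURN [-0.   -0.01 -0.01]
[ 0.54872175 -0.20037476  0.16894721]
```

View pics/wrist6.png

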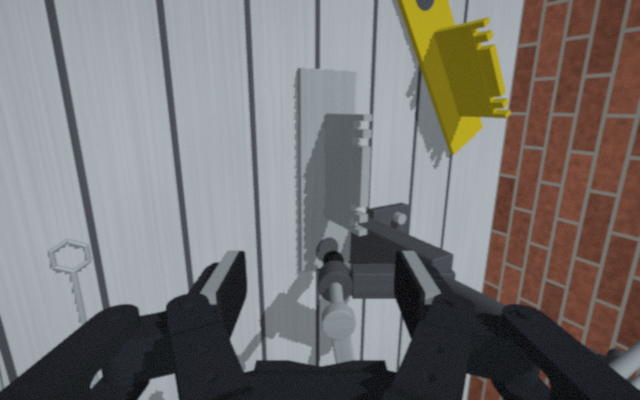

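View pics/side6.png

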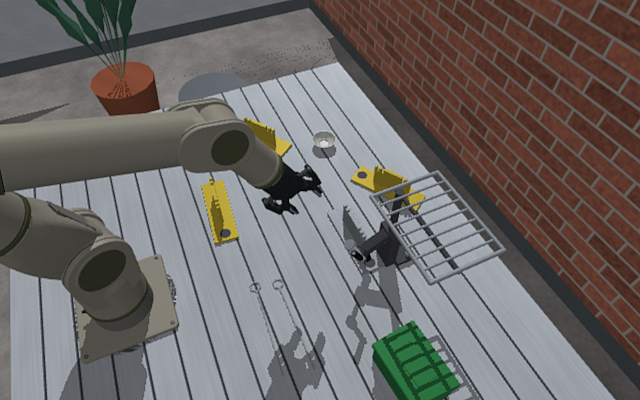

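```bash
python3 - <<'E'
from h import *
for n in ['top','side']:
    m=viewer.camera_model(n); d=np.load(f'pics/{n}6.npy'); im=cv2.imread(f'pics/{n}6.png').astype(int); W=cloud(d,m); A=axc(W)
    k=(A[...,0]>135)&(A[...,0]<205)&(np.hypot(A[...,1],A[...,2])>28)&(np.hypot(A[...,1],A[...,2])<75)
    for v,u in np.argwhere(k):
        if A[v,u,0]>178 or n=='top': print(n,u,v,A[v,u].round(1),im[v,u].max(),end=' | ')
    print()
    for a in(1.2,1.3,1.4,1.5):
        print(a,proj([knob(a,off=14),knob(a,off=-28)],m).round(1).tolist())
E
```

```text
top 372 202 [136.1  14.7  51.3] 149 | top 373 202 [136.6  14.7  54.7] 151 | top 367 203 [138.4  12.6  34.1] 118 | top 369 203 [137.1  11.9  41. ] 150 | top 370 203 [143.3  13.7  43.7] 160 | top 371 203 [146.5  14.6  46.7] 161 | top 372 203 [135.4  11.   51.4] 122 | top 373 203 [135.3  10.8  54.8] 137 | top 365 204 [139.6   9.7  27.1] 162 | top 366 204 [140.    9.7  30.5] 155 | top 367 204 [141.8  10.1  33.7] 141 | top 368 204 [143.4  10.5  36.9] 137 | top 369 204 [142.6  10.1  40.4] 135 | top 370 204 [140.3   9.3  44. ] 75 | top 371 204 [156.6  14.2  45.4] 21 | top 372 204 [158.7  14.7  48.5] 21 | top 373 204 [155.1  13.5  52.3] 51 | top 366 205 [141.6   6.7  30.3] 136 | top 367 205 [143.4   7.1  33.5] 137 | top 368 205 [140.6   6.1  37.2] 136 | top 369 205 [149.5   8.7  39.5] 138 | top 370 205 [146.6   7.7  43.2] 18 | top 371 205 [157.8  11.1  45.3] 29 | top 372 205 [170.9  15.1  47. ] 25 | top 373 205 [165.4  13.2  51. ] 25 | top 374 205 [163.4  12.4  54.6] 72 | top 366 206 [137.5   1.8  30.7] 133 | top 367 206 [142.    3.1  33.6] 132 | top 368 206 [146.7   4.5  36.5] 133 | top 369
[... 2274 characters left out ...]
.00e-01 5.02e+01] 47 | side 352 255 [187.9   2.1  51.6] 13 | side 353 255 [188.4   4.2  53.3] 18 | side 354 255 [184.8   5.6  53. ] 13 | side 355 255 [186.2   7.9  55.2] 9 | side 356 255 [183.    9.3  55.1] 13 | side 357 255 [180.4  10.8  55.3] 9 | side 352 256 [188.9   1.1  54.2] 78 | side 353 256 [187.2   2.8  54.8] 41 | side 354 256 [186.2   4.7  55.8] 1 | side 355 256 [188.    7.   58.2] 3 | side 356 256 [183.3   8.2  57.3] 11 | side 353 257 [182.    0.6  54.3] 148 | side 354 257 [180.5   2.3  55.1] 98 | side 355 257 [180.9   4.4  56.7] 10 | 
1.2 [[356.7, 249.5], [363.4, 254.5]]
1.3 [[355.4, 251.2], [362.2, 256.2]]
1.4 [[354.0, 252.8], [360.8, 257.8]]
1.5 [[352.4, 254.3], [359.3, 259.2]]
```

```bash
python3 - <<'E'
from h import *
to(knob(1.43,off=80),RT); print(knob(1.43),knob(1.43,off=80), sensors.sense()['joint_pos'].round(2))
E
```

```text
t 11.25 tcp [ 0.4923 -0.049   0.2386] SHIFT [ 0.69  0.26 -5.04] TURN [-0.   -0.01 -0.01]
[ 0.55461638 -0.19985426  0.17276642] [ 0.51461676 -0.20002879  0.24204642] [-0.45 -0.36  0.38  2.23  0.23  0.73 -0.18]
```

move_arm --pt "0.12 0.05 -0.9 0 0 0" --pt "0.12 0.05 -0.9 0 0 0" --pt "0.12 0.05 -0.9 0 0 0" --pt "0.12 0.05 -0.9 0 0 0" --pt "0.12 0.05 -0.9 0 0 0"

```text
time: 11.75
tcp_pos: [0.5139, -0.1856, 0.2421]
eef_rot: [[0.867, 0.499, -0.003], [0.003, 0.001, 1.0], [0.499, -0.867, -0.001]]
wrist_force: [0.7, 0.3, 0.1]
width: 0.0641
```

move_arm --pt "0.09 0 -0.5 0 0 0" --pt "0 0 0 0 0 0" --pt "0 0 0 0 0 0" --pt "0 0 0 0 0 0" --pt "0 0 0 0 0 0"

```text
time: 12.25
tcp_pos: [0.5154, -0.1978, 0.2422]
eef_rot: [[0.866, 0.5, -0.005], [0.004, 0.002, 1.0], [0.5, -0.866, -0.0]]
wrist_force: [-0.1, 0.3, -0.4]
width: 0.064
```

```bash
python3 - <<'E'
from h import *
m=viewer.camera_model('wrist'); p,d=viewer.read_camera('wrist'); v=p[:,:,::-1].copy()
for u in proj([knob(1.43,off=14),knob(1.43),knob(1.43,off=-28)],m): cv2.circle(v,tuple(int(t) for t in u),3,(0,0,255),1)
cv2.imwrite('pics/w7.png',v); to(knob(1.43),RT); print(sensors.sense()['joint_pos'].round(2))
W=cloud(d,m); A=axc(W); k=(A[...,0]>176)&(A[...,0]<200)&(abs(A[...,1])<30)&(A[...,2]>25)&(A[...,2]<75); q=A[k]; print(len(q),q.mean(0) if len(q) else '',np.percentile(q,[5,95],axis=0) if len(q) else '')
E
```

```text
t 12.3 tcp [ 0.5153 -0.1979  0.2422] SHIFT [-0.02  2.66 -0.07] TURN [-0.  0. -0.]
[-0.53 -0.27  0.83  2.1   0.04  0.72  0.31]
629 [185.08597677   9.21570346  47.20354678] [[178.69279798   2.75754618  41.40139096]
 [187.5216003   15.51816374  54.18021949]]
```

View pics/w7.png

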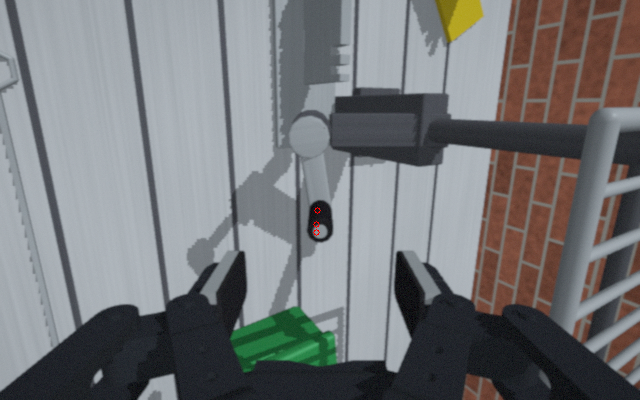

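The sleeve sits between the pads at about (319,225) and matches the model. Moving in and pinching.

move_arm --pt "0.02 0.6 -0.07 0 0 0" --pt "0 0.8 0 0 0 0" --pt "0 0.8 0 0 0 0" --pt "0 0.46 0 0 0 0" --pt "0 0 0 0 0 0"

```text
time: 12.8
tcp_pos: [0.5555, -0.1995, 0.1717]
eef_rot: [[0.868, 0.497, -0.005], [0.005, 0.002, 1.0], [0.497, -0.868, -0.001]]
wrist_force: [-0.6, 0.1, 0.2]
width: 0.0637
```

move_arm --pt "0 0 0 0 0 0" --pt "0 0 0 0 0 0" --pt "0 0 0 0 0 0" --pt "0 0 0 0 0 0" --pt "0 0 0 0 0 0" --hand -1 --force 30

```text
time: 13.3
tcp_pos: [0.5555, -0.2008, 0.1739]
eef_rot: [[0.866, 0.501, -0.003], [0.002, 0.003, 1.0], [0.501, -0.866, 0.001]]
wrist_force: [-7.7, 1.9, 8.0]
width: 0.0151
```

move_arm --pt "0 0 0 0 0 0" --pt "0 0 0 0 0 0" --pt "0 0 0 0 0 0" --pt "0 0 0 0 0 0" --pt "0 0 0 0 0 0"

```text
time: 13.8
tcp_pos: [0.5555, -0.2009, 0.1739]
eef_rot: [[0.866, 0.501, -0.003], [0.002, 0.003, 1.0], [0.501, -0.866, 0.001]]
wrist_force: [-7.0, 2.4, 8.3]
width: 0.0153
```

```bash
python3 - <<'E'
from h import *
s=sensors.sense(); print(s['wrist_force'],s['ft_torque'],s['width']); a=axc(s['tcp_pos']);print(a,np.arctan2(a[2],a[1]),np.hypot(a[2],a[1]))
p,d=viewer.read_camera('wrist'); cv2.imwrite('pics/w8.png',p[:,:,::-1])
p,d=viewer.read_camera('side'); crop(p[:,:,::-1].copy(),270,170,430,290,5,'pics/s8.png')
E
```

```text
[-6.96157447  2.44771555  8.34127782] [0.24662097 1.05328732 0.17976264] 0.015337077060726345
[172.86856999   8.35968503  50.51215552] 1.4067844769016478 51.199240121800784
```

View pics/w8.png

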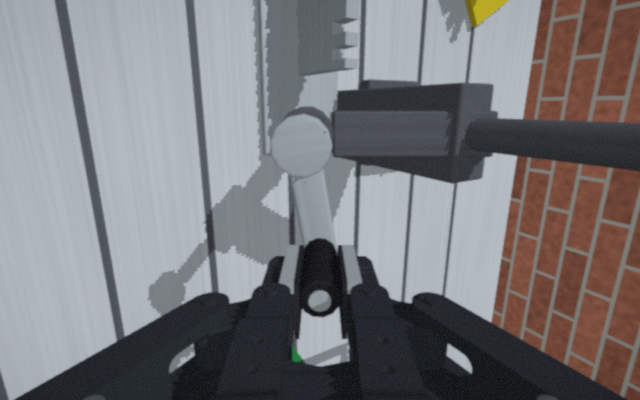

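View pics/s8.png

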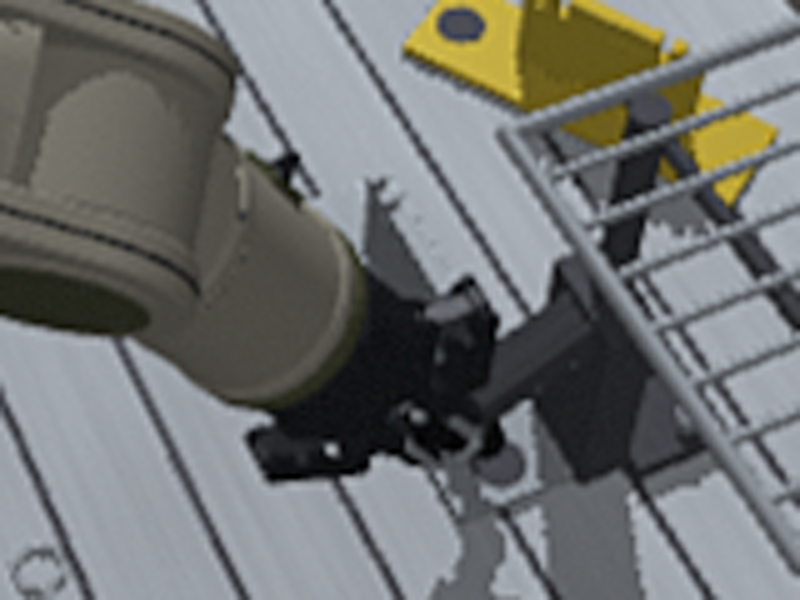

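```bash
cat >> h.py <<'E'
def table(a0,step,n,dy=None):
    for i in range(n):
        a,b=np.radians(a0+step*i),np.radians(a0+step*(i+1))
        print(round(a0+step*(i+1)),np.round([(np.cos(b)-np.cos(a))*50/30,2.55*(b-a)/30,-(np.sin(b)-np.sin(a))*50/30],2).tolist())
def st():
    s=sensors.sense(); a=axc(s['tcp_pos']); f=s['eef_rot'].T@s['wrist_force']
    print('t',round(s['time'],2),'s,uh,-y',a.round(1),'ang deg',np.degrees(np.arctan2(a[2],a[1])).round(1),'r',np.hypot(a[2],a[1]).round(1),'F tool',f.round(1),'w',round(s['width'],4),'j',s['joint_pos'].round(2)); return s
E
python3 - <<'E'
from h import *
st(); table(81,12,30)
E
```

```text
t 13.9 s,uh,-y [172.9   8.4  50.5] ang deg 80.6 r 51.2 F tool [ -2.6 -10.3   1.5] w 0.015 j [-0.73  0.01  1.13  2.11 -0.38  0.57  0.68]
93 [-0.35, 0.02, -0.02]
105 [-0.34, 0.02, 0.05]
117 [-0.33, 0.02, 0.12]
129 [-0.29, 0.02, 0.19]
141 [-0.25, 0.02, 0.25]
153 [-0.19, 0.02, 0.29]
165 [-0.12, 0.02, 0.33]
177 [-0.05, 0.02, 0.34]
189 [0.02, 0.02, 0.35]
201 [0.09, 0.02, 0.34]
213 [0.16, 0.02, 0.31]
225 [0.22, 0.02, 0.27]
237 [0.27, 0.02, 0.22]
249 [0.31, 0.02, 0.16]
261 [0.34, 0.02, 0.09]
273 [0.35, 0.02, 0.02]
285 [0.34, 0.02, -0.05]
297 [0.33, 0.02, -0.12]
309 [0.29, 0.02, -0.19]
321 [0.25, 0.02, -0.25]
333 [0.19, 0.02, -0.29]
345 [0.12, 0.02, -0.33]
357 [0.05, 0.02, -0.34]
369 [-0.02, 0.02, -0.35]
381 [-0.09, 0.02, -0.34]
393 [-0.16, 0.02, -0.31]
405 [-0.22, 0.02, -0.27]
417 [-0.27, 0.02, -0.22]
429 [-0.31, 0.02, -0.16]
441 [-0.34, 0.02, -0.09]
```

move_arm --pt "-0.35 0 -0.02 0 0 0" --pt "-0.34 0 0.05 0 0 0" --pt "-0.33 0 0.12 0 0 0" --pt "-0.29 0.02 0.19 0 0 0" --pt "-0.25 0.02 0.25 0 0 0"

```text
time: 14.4
tcp_pos: [0.5154, -0.1828, 0.1486]
eef_rot: [[0.865, 0.501, -0.004], [0.003, 0.001, 1.0], [0.501, -0.865, -0.001]]
wrist_force: [19.0, -2.9, -21.6]
width: 0.0149
```

```bash
python3 -c "
from h import *
st()"
```

```text
t 14.4 s,uh,-y [171.  -39.   32.3] ang deg 140.4 r 50.7 F tool [ 5.7 28.2 -3. ] w 0.0149 j [-0.67 -0.13  1.02  2.23 -0.15  0.49  0.48]
```

move_arm --pt "-0.19 0.04 0.29 0 0 0" --pt "-0.12 0.03 0.33 0 0 0" --pt "-0.05 0.02 0.34 0 0 0" --pt "0.02 0.02 0.35 0 0 0" --pt "0.09 0.02 0.34 0 0 0"

```text
time: 14.9
tcp_pos: [0.51, -0.1341, 0.1418]
eef_rot: [[0.866, 0.499, -0.002], [0.001, 0.002, 1.0], [0.499, -0.866, 0.001]]
wrist_force: [-8.6, -4.2, 6.4]
width: 0.015
```

```bash
python3 -c "
from h import *
st()"
```

```text
t 14.9 s,uh,-y [167.6 -46.8 -16.4] ang deg -160.7 r 49.6 F tool [-4.2 -9.8 -4.2] w 0.015 j [-0.6  -0.17  0.82  2.29 -0.    0.46  0.24]
```

move_arm --pt "0.16 0.01 0.31 0 0 0" --pt "0.22 0.01 0.27 0 0 0" --pt "0.27 0.02 0.22 0 0 0" --pt "0.31 0.02 0.16 0 0 0" --pt "0.34 0.02 0.09 0 0 0"

```text
time: 15.4
tcp_pos: [0.5454, -0.1017, 0.1592]
eef_rot: [[0.867, 0.499, -0.004], [0.003, 0.002, 1.0], [0.499, -0.867, 0.001]]
wrist_force: [-6.8, -2.1, 3.2]
width: 0.0149
```

```bash
python3 -c "
from h import *
st()"
```

```text
t 15.4 s,uh,-y [165.   -7.3 -48.6] ang deg -98.6 r 49.2 F tool [-4.3 -6.2 -2. ] w 0.0149 j [-0.62 -0.11  0.75  2.21 -0.01  0.49  0.15]
```

move_arm --pt "0.35 0.02 0.02 0 0 0" --pt "0.34 0.02 -0.05 0 0 0" --pt "0.33 0.01 -0.12 0 0 0" --pt "0.29 0.02 -0.19 0 0 0" --pt "0.25 0.02 -0.25 0 0 0"

```text
time: 15.9
tcp_pos: [0.5872, -0.1196, 0.1802]
eef_rot: [[0.867, 0.499, -0.004], [0.003, 0.003, 1.0], [0.499, -0.867, 0.001]]
wrist_force: [-10.8, -1.2, 3.6]
width: 0.0157
```

```bash
python3 -c "
from h import *
st()"
```

```text
t 15.9 s,uh,-y [162.3  39.3 -30.7] ang deg -38.0 r 49.8 F tool [-7.6 -8.5 -1.1] w 0.0157 j [-0.64  0.    0.83  2.09 -0.19  0.54  0.33]
```

```bash
python3 -c "
from h import *
p,d=viewer.read_camera('side'); m=viewer.camera_model('side'); crop(p[:,:,::-1].copy(),250,140,450,290,4,'pics/s9.png')
W=cloud(d,m)
g=(W[...,2]>.2)&(W[...,2]<.4)&(W[...,0]>.45)&(W[...,0]<.61)&(W[...,1]>-.25)&(W[...,1]<.0); q=W[g]
for z in np.arange(.2,.4,.02):
  k=q[(q[:,2]>z)&(q[:,2]<z+.02)]
  if len(k): print(z.round(2),k.max(0).round(3))
"
```

```text
0.2 [ 0.603 -0.108  0.22 ]
0.22 [ 0.605 -0.107  0.24 ]
0.24 [ 0.606 -0.12   0.26 ]
0.26 [ 0.604 -0.107  0.28 ]
0.28 [ 0.598 -0.112  0.3  ]
0.3 [ 0.56 -0.12  0.32]
0.32 [ 0.547 -0.12   0.34 ]
0.34 [ 0.537 -0.12   0.36 ]
0.36 [ 0.531 -0.103  0.38 ]
0.38 [ 0.518 -0.097  0.4  ]
```

View pics/s9.png

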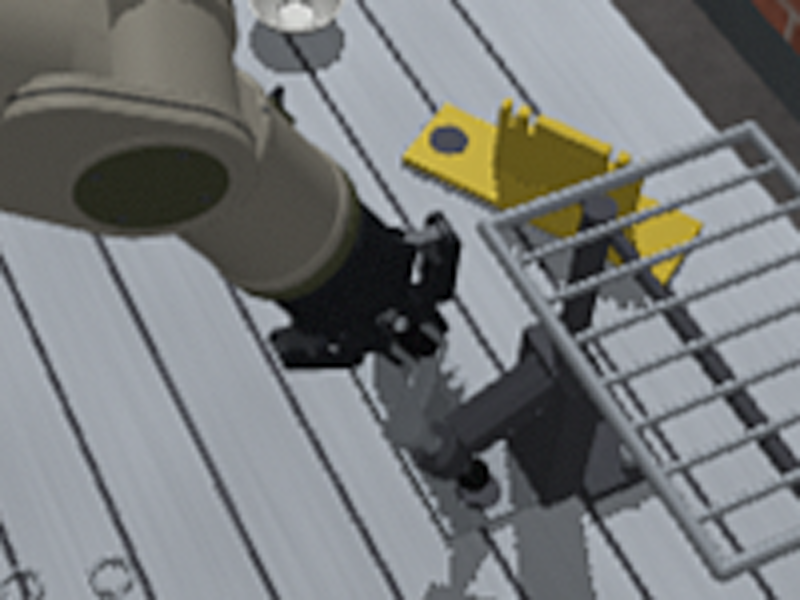

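```bash
python3 -c "
from h import *
p,d=viewer.read_camera('side'); m=viewer.camera_model('side'); W=cloud(d,m)
s=sensors.sense()
k=(p.max(2)<70); k[:190]=0;k[235:]=0;k[:,:345]=0;k[:,366:]=0
q=W[k]; q=q[(q[:,2]>.1)]; T=(q-s['tcp_pos'])@s['eef_rot']*1000
i=np.argsort(T[:,0])[-25:]; print(np.c_[T[i],q[i]*1000].round(0)[::3])
bar=(np.array([.618,-.13,.286])-s['tcp_pos'])@s['eef_rot']*1000; print('bar in tool',bar)
"
```

```text
[[  57.  -78.  -11.  598. -132.  276.]
 [  57.  -78.   -5.  598. -126.  277.]
 [  58.  -79.   -9.  599. -130.  277.]
 [  58.  -64.  -12.  606. -133.  265.]
 [  59.  -77.   -6.  600. -127.  277.]
 [  60.  -67.  -11.  606. -132.  268.]
 [  61.  -78.   -9.  602. -129.  279.]
 [  62.  -72.  -12.  605. -133.  274.]
 [  62.  -72.   -7.  606. -127.  274.]]
bar in tool [ 78.89946628 -76.28331783  -9.34582858]
```

The gripper's knuckles stick out 62 mm uphill, so they would brush the grate bar at the top of the circle. The sleeve spins freely, so I'll turn the gripper a quarter turn about it. That puts the jaws along y and the camera downhill.

move_arm --pt "0 0 0 0 -1 0" --pt "0 0 0 0 -1 0" --pt "0 0 0 0 -1 0" --pt "0 0 0 0 -1 0" --pt "0 0 0 0 -1 0"

```text
time: 16.5
tcp_pos: [0.5881, -0.1205, 0.1809]
eef_rot: [[0.746, 0.501, -0.438], [0.506, 0.001, 0.863], [0.433, -0.865, -0.253]]
wrist_force: [3.7, -4.2, -3.0]
width: 0.0153
```

```bash
python3 -c "
from h import *
st()"
```

```text
t 16.5 s,uh,-y [162.5  40.4 -29.7] ang deg -36.3 r 50.1 F tool [-0.7  4.5 -4.5] w 0.0153 j [-0.64  0.    0.83  2.09 -0.19  0.54  0.86]
```

move_arm --pt "0 0 0 0 -1 0" --pt "0 0 0 0 -1 0" --pt "0 0 0 0 -1 0" --pt "0 0 0 0 -1 0" --pt "0 0 0 0 -1 0"

```text
time: 17.0
tcp_pos: [0.5885, -0.12, 0.1812]
eef_rot: [[0.427, 0.502, -0.752], [0.87, 0.001, 0.494], [0.249, -0.865, -0.436]]
wrist_force: [5.7, -2.7, -3.4]
width: 0.0147
```

move_arm --pt "0 0 0 0 -1 0" --pt "0 0 0 0 -1 0" --pt "0 0 0 0 -1 0" --pt "0 0 0 0 -1 0" --pt "0 0 0 0 -1 0"

```text
time: 17.5
tcp_pos: [0.5887, -0.1194, 0.1813]
eef_rot: [[-0.008, 0.502, -0.865], [1.0, 0.002, -0.008], [-0.002, -0.865, -0.502]]
wrist_force: [6.1, -0.3, -2.6]
width: 0.015
```

```bash
cat >> h.py <<'E'
def table2(a0,step,n):
    # jaws along +y: tool x=+y, z=downhill
    for i in range(n):
        a,b=np.radians(a0+step*i),np.radians(a0+step*(i+1))
        print(round(a0+step*(i+1)),np.round([-(np.sin(b)-np.sin(a))*50/30,2.55*(b-a)/30,-(np.cos(b)-np.cos(a))*50/30],2).tolist())
E
python3 -c "
from h import *
s=st(); print(s['eef_rot'].round(3)); table2(322,12,36)"
```

```text
t 17.5 s,uh,-y [162.5  41.1 -30.8] ang deg -36.9 r 51.4 F tool [-0.3  5.3 -4. ] w 0.015 j [-0.63  0.    0.82  2.09 -0.19  0.54  1.91]
[[-0.008  0.502 -0.865]
 [ 1.     0.002 -0.008]
 [-0.002 -0.865 -0.502]]
334 [-0.3, 0.02, -0.18]
346 [-0.33, 0.02, -0.12]
358 [-0.35, 0.02, -0.05]
370 [-0.35, 0.02, 0.02]
382 [-0.33, 0.02, 0.1]
394 [-0.31, 0.02, 0.16]
406 [-0.27, 0.02, 0.22]
418 [-0.21, 0.02, 0.27]
430 [-0.15, 0.02, 0.31]
442 [-0.08, 0.02, 0.34]
454 [-0.01, 0.02, 0.35]
466 [0.06, 0.02, 0.34]
478 [0.13, 0.02, 0.32]
490 [0.19, 0.02, 0.29]
502 [0.25, 0.02, 0.24]
514 [0.3, 0.02, 0.18]
526 [0.33, 0.02, 0.12]
538 [0.35, 0.02, 0.05]
550 [0.35, 0.02, -0.02]
562 [0.33, 0.02, -0.1]
574 [0.31, 0.02, -0.16]
586 [0.27, 0.02, -0.22]
598 [0.21, 0.02, -0.27]
610 [0.15, 0.02, -0.31]
622 [0.08, 0.02, -0.34]
634 [0.01, 0.02, -0.35]
646 [-0.06, 0.02, -0.34]
658 [-0.13, 0.02, -0.32]
670 [-0.19, 0.02, -0.29]
682 [-0.25, 0.02, -0.24]
694 [-0.3, 0.02, -0.18]
706 [-0.33, 0.02, -0.12]
718 [-0.35, 0.02, -0.05]
730 [-0.35, 0.02, 0.02]
742 [-0.33, 0.02, 0.1]
754 [-0.31, 0.02, 0.16]
```

move_arm --pt "-0.3 0.02 -0.18 0 0 0" --pt "-0.33 0.02 -0.12 0 0 0" --pt "-0.35 0.02 -0.03 0 0 0" --pt "-0.35 0.02 0.04 0 0 0" --pt "-0.33 0.02 0.1 0 0 0"

```text
time: 18.0
tcp_pos: [0.596, -0.1685, 0.1822]
eef_rot: [[-0.006, 0.503, -0.864], [1.0, 0.003, -0.005], [0.001, -0.864, -0.503]]
wrist_force: [1.8, 4.3, 2.2]
width: 0.0147
```

```bash
python3 -c "
from h import *
st()
p,d=viewer.read_camera('side'); m=viewer.camera_model('side'); crop(p[:,:,::-1].copy(),250,140,450,290,4,'pics/s10.png')
"
```

```text
t 18.0 s,uh,-y [159.7  47.7  18.3] ang deg 21.0 r 51.1 F tool [ 4.3 -1.  -2.7] w 0.0147 j [-0.54  0.08  0.86  2.04 -0.4   0.58  2.16]
```

View pics/s10.png

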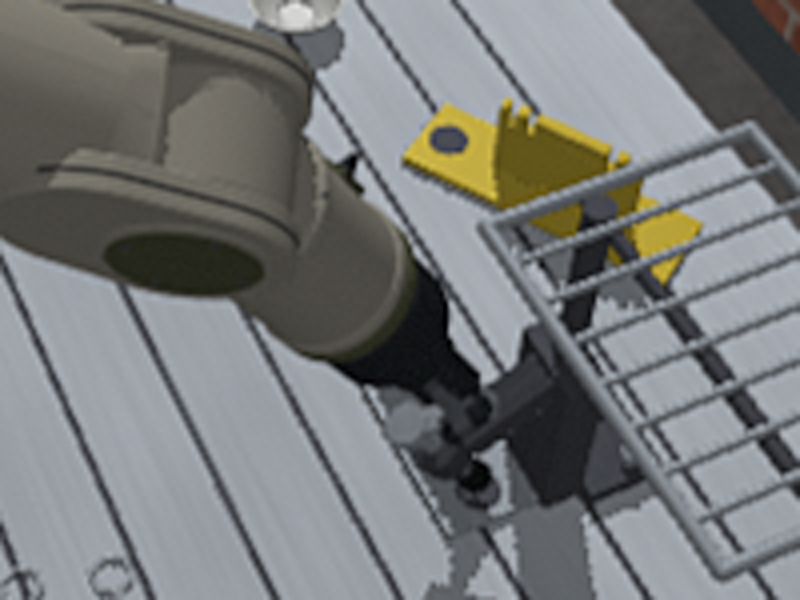

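move_arm --pt "-0.31 0.02 0.16 0 0 0" --pt "-0.27 0.02 0.22 0 0 0" --pt "-0.21 0.02 0.27 0 0 0" --pt "-0.15 0.02 0.31 0 0 0" --pt "-0.08 0.02 0.34 0 0 0"

```text
time: 18.55
tcp_pos: [0.5634, -0.1996, 0.1599]
eef_rot: [[-0.004, 0.503, -0.865], [1.0, 0.003, -0.004], [0.0, -0.865, -0.503]]
wrist_force: [-1.2, 4.3, 7.5]
width: 0.0149
```

```bash
python3 -c "
from h import *
st()
"
```

```text
t 18.55 s,uh,-y [156.8   8.1  49.3] ang deg 80.6 r 50.0 F tool [ 4.4 -7.1 -2.7] w 0.0149 j [-0.47  0.07  0.88  2.1  -0.48  0.55  2.32]
```

move_arm --pt "-0.01 0.01 0.35 0 0 0" --pt "0.06 0.02 0.34 0 0 0" --pt "0.13 0.01 0.32 0 0 0" --pt "0.19 0.02 0.29 0 0 0" --pt "0.25 0.02 0.24 0 0 0"

```text
time: 19.05
tcp_pos: [0.5246, -0.1814, 0.1346]
eef_rot: [[-0.004, 0.504, -0.864], [1.0, 0.001, -0.003], [-0.001, -0.864, -0.504]]
wrist_force: [5.7, 1.3, 5.0]
width: 0.0152
```

move_arm --pt "0.3 0.02 0.18 0 0 0" --pt "0.33 0.02 0.12 0 0 0" --pt "0.35 0.02 0.05 0 0 0" --pt "0.35 0.02 -0.02 0 0 0" --pt "0.33 0.01 -0.1 0 0 0"

```text
time: 19.55
tcp_pos: [0.519, -0.1326, 0.1284]
eef_rot: [[-0.002, 0.502, -0.865], [1.0, 0.001, -0.002], [-0.0, -0.865, -0.502]]
wrist_force: [-0.2, -5.5, 5.7]
width: 0.0151
```

```bash
python3 -c "
from h import *
st()
"
```

```text
t 19.55 s,uh,-y [151.6 -45.8 -17.9] ang deg -158.6 r 49.1 F tool [-5.5 -5.  -2.7] w 0.0151 j [-0.5  -0.09  0.73  2.28 -0.16  0.42  1.95]
```

move_arm --pt "0.31 0.02 -0.16 0 0 0" --pt "0.27 0.02 -0.22 0 0 0" --pt "0.21 0.02 -0.27 0 0 0" --pt "0.15 0.01 -0.31 0 0 0" --pt "0 0 0 0 0 0"

```text
time: 20.05
tcp_pos: [0.5453, -0.1031, 0.1411]
eef_rot: [[-0.004, 0.502, -0.865], [1.0, 0.002, -0.004], [0.0, -0.865, -0.502]]
wrist_force: [-2.7, 0.9, 9.5]
width: 0.0151
```

```bash
python3 -c "
from h import *
st()
p,d=viewer.read_camera('side'); m=viewer.camera_model('side'); crop(p[:,:,::-1].copy(),330,210,430,285,8,'pics/s11.png'); cv2.imwrite('pics/s11f.png',p[:,:,::-1])
table2(610,6,24)
"
```

```text
t 20.05 s,uh,-y [149.4 -16.5 -47.2] ang deg -109.3 r 50.0 F tool [ 0.9 -9.6 -2.4] w 0.0151 j [-0.52 -0.05  0.67  2.23 -0.11  0.44  1.82]
616 [0.05, 0.01, -0.17]
622 [0.03, 0.01, -0.17]
628 [0.02, 0.01, -0.17]
634 [-0.0, 0.01, -0.17]
640 [-0.02, 0.01, -0.17]
646 [-0.04, 0.01, -0.17]
652 [-0.06, 0.01, -0.16]
658 [-0.07, 0.01, -0.16]
664 [-0.09, 0.01, -0.15]
670 [-0.1, 0.01, -0.14]
676 [-0.12, 0.01, -0.13]
682 [-0.13, 0.01, -0.11]
688 [-0.14, 0.01, -0.1]
694 [-0.15, 0.01, -0.08]
700 [-0.16, 0.01, -0.07]
706 [-0.17, 0.01, -0.05]
712 [-0.17, 0.01, -0.03]
718 [-0.17, 0.01, -0.02]
724 [-0.17, 0.01, 0.0]
730 [-0.17, 0.01, 0.02]
736 [-0.17, 0.01, 0.04]
742 [-0.16, 0.01, 0.06]
748 [-0.16, 0.01, 0.07]
754 [-0.15, 0.01, 0.09]
```

View pics/s11.png

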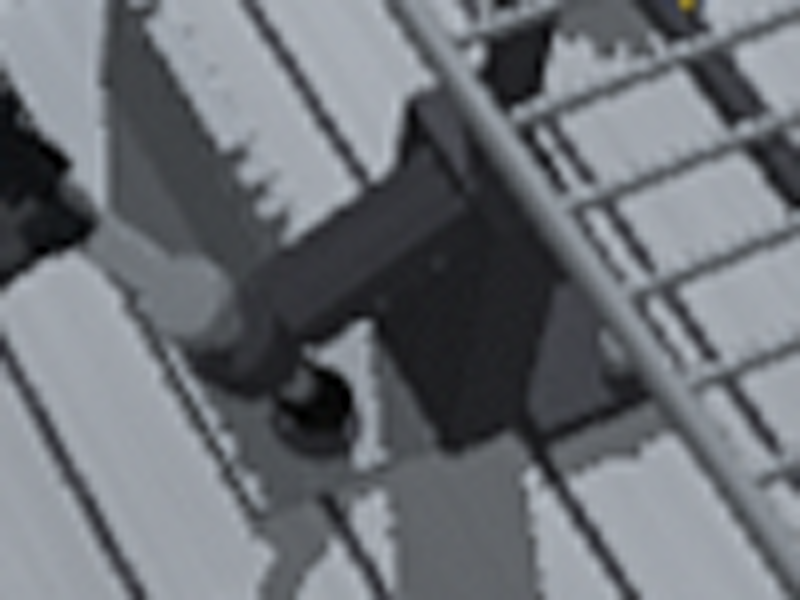

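move_arm --pt "0.05 0 -0.17 0 0 0" --pt "0.03 0.01 -0.17 0 0 0" --pt "0.02 0.01 -0.17 0 0 0" --pt "0 0.01 -0.17 0 0 0" --pt "-0.02 0.01 -0.17 0 0 0"

```text
time: 20.6
tcp_pos: [0.5667, -0.1002, 0.152]
eef_rot: [[-0.004, 0.5, -0.866], [1.0, 0.003, -0.003], [0.001, -0.866, -0.5]]
wrist_force: [-11.0, 5.0, 11.6]
width: 0.0149
```

```bash
python3 -c "
from h import *
st()
"
```

```text
t 20.6 s,uh,-y [148.1   7.5 -50.1] ang deg -81.5 r 50.6 F tool [  5.  -15.5   3.7] w 0.0149 j [-0.53 -0.01  0.67  2.17 -0.15  0.46  1.84]
```

move_arm --pt "-0.04 0 -0.17 0 0 0" --pt "-0.06 0.01 -0.16 0 0 0" --pt "-0.07 0.01 -0.16 0 0 0" --pt "-0.09 0.01 -0.15 0 0 0" --pt "-0.1 0.01 -0.14 0 0 0"

```text
time: 21.1
tcp_pos: [0.5882, -0.11, 0.163]
eef_rot: [[-0.006, 0.5, -0.866], [1.0, 0.004, -0.004], [0.002, -0.866, -0.5]]
wrist_force: [-6.6, 7.4, 11.0]
width: 0.0151
```

```bash
python3 -c "
from h import *
st()
p,d=viewer.read_camera('side'); m=viewer.camera_model('side'); crop(p[:,:,::-1].copy(),330,210,430,285,8,'pics/s12.png'); cv2.imwrite('pics/s12f.png',p[:,:,::-1])
"
```

```text
t 21.1 s,uh,-y [146.9  31.6 -40.2] ang deg -51.9 r 51.1 F tool [  7.4 -12.8   0.2] w 0.0151 j [-0.51  0.03  0.69  2.11 -0.23  0.5   1.92]
```

View pics/s12.png

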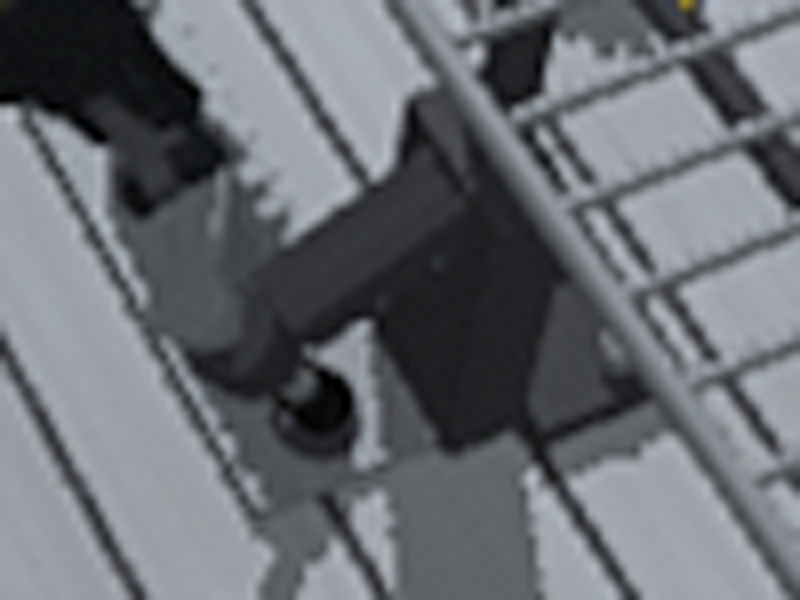

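move_arm --pt "-0.12 0 -0.13 0 0 0" --pt "-0.13 0 -0.11 0 0 0" --pt "-0.14 0.01 -0.1 0 0 0" --pt "-0.15 0.01 -0.08 0 0 0" --pt "-0.16 0.01 -0.07 0 0 0"

```text
time: 21.65
tcp_pos: [0.6023, -0.1302, 0.1699]
eef_rot: [[-0.007, 0.502, -0.865], [1.0, 0.005, -0.005], [0.001, -0.865, -0.502]]
wrist_force: [2.7, 8.2, 3.5]
width: 0.0151
```

move_arm --pt "-0.17 0.01 -0.05 0 0 0" --pt "-0.17 0.01 -0.03 0 0 0" --pt "-0.17 0.01 -0.02 0 0 0" --pt "-0.17 0.01 0 0 0 0" --pt "-0.17 0.01 0.02 0 0 0"

```text
time: 22.15
tcp_pos: [0.606, -0.1564, 0.1704]
eef_rot: [[-0.006, 0.503, -0.864], [1.0, 0.003, -0.005], [0.0, -0.864, -0.503]]
wrist_force: [7.9, 5.3, 2.8]
width: 0.0152
```

```bash
python3 -c "
from h import *
st()
"
```

```text
t 22.15 s,uh,-y [144.5  50.5   6.2] ang deg 7.0 r 50.9 F tool [ 5.3  1.5 -8.3] w 0.0152 j [-0.42  0.11  0.71  2.04 -0.41  0.54  2.14]
```

move_arm --pt "-0.17 0.01 0.02 0 0 0" --pt "-0.16 0.01 0.04 0 0 0" --pt "-0.16 0.01 0.05 0 0 0" --pt "-0.16 0.01 0.07 0 0 0" --pt "0 0 0 0 0 0"

```text
time: 22.65
tcp_pos: [0.6005, -0.177, 0.1657]
eef_rot: [[-0.004, 0.501, -0.865], [1.0, 0.003, -0.003], [0.001, -0.865, -0.501]]
wrist_force: [-0.5, 2.5, 4.2]
width: 0.0149
```

```bash
python3 -c "
from h import *
st()
for n in ['side','top','wrist']:
  p,d=viewer.read_camera(n); cv2.imwrite(f'pics/{n}13f.png',p[:,:,::-1]); np.save(f'pics/{n}13.npy',d)
  if n=='side': crop(p[:,:,::-1].copy(),310,180,430,270,6,f'pics/s13.png')
"
```

```text
t 22.65 s,uh,-y [143.3  43.3  26.9] ang deg 31.8 r 51.0 F tool [ 2.5 -3.9 -1.7] w 0.0149 j [-0.37  0.13  0.71  2.03 -0.47  0.55  2.23]
```

View pics/s13.png

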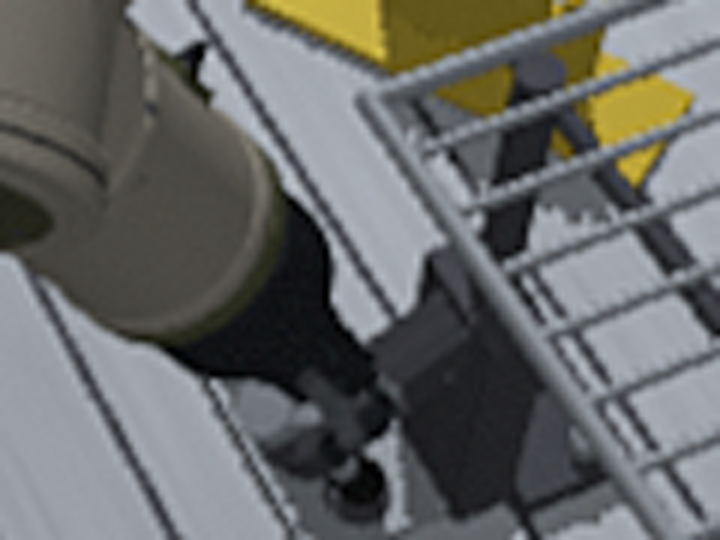

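View pics/wrist13f.png

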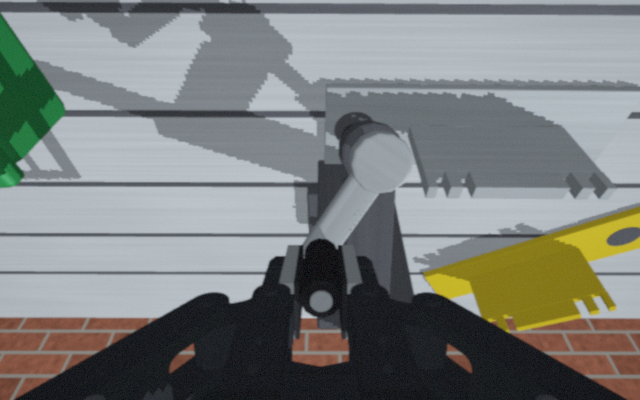

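The crank is at about 752°, or 13.1 rad: 2.1 rad past the meeting point, a third of a turn. Now I let go and back off along the spindle.

move_arm --pt "0 0 0 0 0 0" --pt "0 0 0 0 0 0" --pt "0 0 0 0 0 0" --pt "0 0 0 0 0 0" --pt "0 0 0 0 0 0" --hand 0.1

```text
time: 23.3
tcp_pos: [0.6, -0.1777, 0.1649]
eef_rot: [[-0.004, 0.5, -0.866], [1.0, 0.002, -0.003], [-0.0, -0.866, -0.5]]
wrist_force: [0.5, -0.0, -0.3]
width: 0.0471
```

move_arm --pt "0 -0.3 0 0 0 0" --pt "0 -0.7 0 0 0 0" --pt "0 -0.8 0 0 0 0" --pt "0 -0.9 0 0 0 0" --pt "0 -0.9 0 0 0 0"

```text
time: 23.8
tcp_pos: [0.5454, -0.178, 0.2593]
eef_rot: [[-0.003, 0.5, -0.866], [1.0, 0.001, -0.003], [-0.0, -0.866, -0.5]]
wrist_force: [-0.2, 0.5, 0.4]
width: 0.0469
```

move_arm --pt "0 -0.3 0.9 0 0 0" --pt "0 -0.3 0.9 0 0 0" --pt "0 -0.3 0.9 0 0 0" --pt "0 -0.3 0.9 0 0 0" --pt "0 0 0 0 0 0"

```text
time: 24.3
tcp_pos: [0.432, -0.1785, 0.2348]
eef_rot: [[-0.002, 0.5, -0.866], [1.0, 0.003, -0.001], [0.002, -0.866, -0.5]]
wrist_force: [0.2, -0.6, -0.6]
width: 0.047
```

```bash
python3 -c "
from h import *
s=st()
for n in ['side','top','wrist']:
  m=viewer.camera_model(n); p,d=viewer.read_camera(n); cv2.imwrite(f'pics/{n}14f.png',p[:,:,::-1]); np.save(f'pics/{n}14.npy',d)
  if n=='side': crop(p[:,:,::-1].copy(),320,180,440,270,6,f'pics/s14.png')
  W=cloud(d,m); A=axc(W); rr=np.hypot(A[...,1],A[...,2])
  k=(A[...,0]>152)&(A[...,0]<168)&(rr>35)&(rr<65)&(p.max(2)<160); q=A[k]
  if len(q): print(n,'sleeve end',len(q),q.mean(0).round(1),'ang',np.degrees(np.arctan2(q[:,2].mean(),q[:,1].mean())).round(1))
  w=(W[...,0]>.58)&(W[...,0]<.68)&(W[...,1]>-.115)&(W[...,1]<.05)&(W[...,2]>.06)&(W[...,2]<.085); q=W[w][:,:2]
  if len(q)>20:
    c=q.mean(0); v=np.linalg.svd(q-c,full_matrices=False)[2][0]; v*=np.sign(v[1]); pr=(q-c)@v
    print(n,'wall',len(q),'mid',(c+v*(pr.min()+pr.max())/2).round(4),'yaw',np.degrees(np.arctan2(-v[0],v[1])).round(2),np.ptp(pr).round(3))
"
```

```text
t 24.3 s,uh,-y [287.3 -68.1  27.6] ang deg 157.9 r 73.4 F tool [-0.6  0.6  0.1] w 0.047 j [-0.26 -0.46  0.56  2.26  0.12  0.77  1.82]
side sleeve end 35 [156.7  40.8  28.1] ang 34.6
side wall 211 mid [ 0.6314 -0.0502] yaw -0.36 0.121
top sleeve end 17 [158.8  42.   26. ] ang 31.8
top wall 118 mid [ 0.6315 -0.0475] yaw -0.43 0.117
wrist sleeve end 262 [155.8  41.5  26.2] ang 32.3
wrist wall 1643 mid [ 0.633  -0.0476] yaw -0.84 0.12
```

View pics/s14.png

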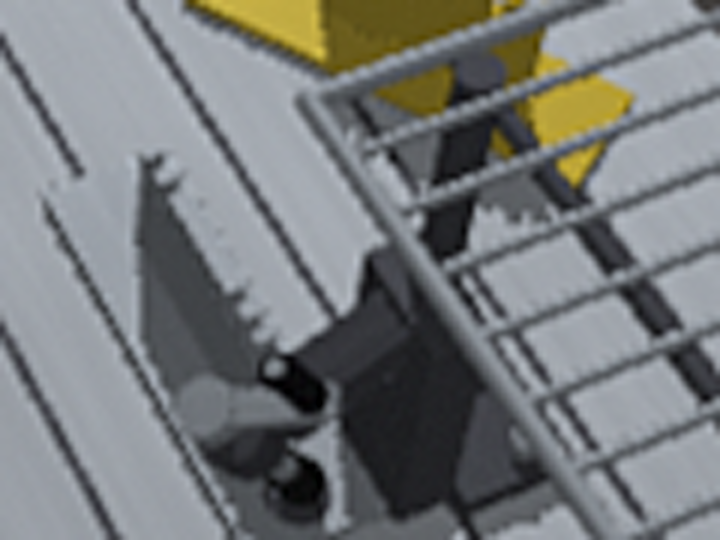

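View pics/wrist14f.png

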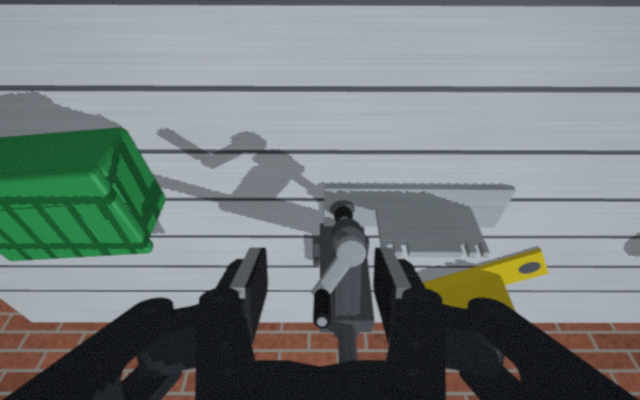

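View pics/top14f.png

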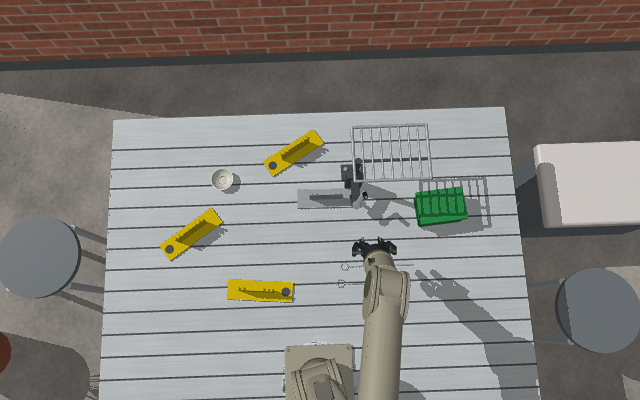

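```bash
python3 -c "
from h import *
print(sensors.sense()['time'],sensors.sense()['wrist_force']); print(workorder.sign_off())"
```

```text
24.45 [ 1.68765728  0.82180286 -0.22860905]
the job is handed in; nothing more can be done
None
```

I clamped the silver rack under the nose and handed the job in at 24.5 s. I carried the rack in by its comb wall and pushed it against the upright stop until I felt contact (about −5 N). Then I set it down and wound the crank clockwise from about 82° to about 752° (13.1 rad), let go and backed the arm off.

What the last checks showed:
- **Position:** the wall's middle is at about (0.632, −0.048). That puts the spot within about 1 mm of the nose line in y. In x the cameras put it about 1.5–3 mm short of where the stop was felt, about what the cameras disagreed by earlier.
- **Crank:** it stayed where I left it. Top and wrist views put it at 32°, the side view at 35°.
- **Bystanders:** the dish, green box, skewers and yellow racks look unmoved in the final top view.

What was not confirmed or disagreed:
- **Yaw:** the cameras put the rack at −0.4° to −0.8°, while the gripper let go at about +0.2° and the clamp is at about +0.25°. The cameras read about 0.5° low against the gripper earlier too. If they are right, one end of the stop has a gap of up to about 1 mm.
- **Clamping force:** I did not measure it or feel the moment of contact. The third of a turn is counted from the given meeting angle of 11.0 rad.
- **Change on the way:** partway round I turned the gripper a quarter turn about the knob, because its knuckles would have touched the grate.

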